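# Lock the carousel onto its spigot with the linch pin

### The arm

A 7-joint arm with a two-finger parallel gripper is mounted at the origin on the work surface; the furniture and walls round the work are solid. World frame = base frame: x ahead of the robot, y to its left, z up, the work surface at z = 0. Lengths are in m, angles in rad, forces in N, time in s.
With the tool pointing down it reaches from about 0.425 to 1.025 m from the base axis. Payload 3.6 kg.
Tool frame: the origin (TCP) lies between the finger pads; the fingertips stand 14 mm ahead of it and the grasp point (between the pads) lies 5 mm behind it; z points along the fingers, y is the direction in which the jaws open and shut (so a half turn about z gives the same grasp; the last joint's range is limited). The gripper opens to 85 mm and grips with 20 to 120 N. Pads are 22 mm wide; open, the fingers measure 114 mm over their backs; the gripper's body (76 mm by 85 mm) begins 54 mm behind the grasp point. The pads swing forward as they close: fully open they stand 13 mm farther back than shut.
Start: joints at [1.24, 0.591, 0.048, 1.609, -0.033, 0.943, -0.034], TCP at [0.17, -0.705, 0.245] pointing down, gripper open.
Joint ranges: [-2.69, 2.69], [-0.47, 2.24], [-1.27, 1.36], [0.19, 2.51], [-1.53, 4.68], [0.08, 2.07], [-3.09, 3.09]. Speed limits (rad/s): [2.57, 2.57, 3.14, 3.14, 3.14, 3.14, 3.14].

### API

Orientations are given as a 3x3 rotation matrix whose columns are the frame's x, y, z axes.
In Python, from station import monitor, imaging, workorder gives the robot as it stands. The module is installed in compiled form; this text tells all that it offers.
- The arm moves only by the tool send_rows, never from a script. Its argument "rows" is a list of rows, each an object of numbers: "x", "y", "z": the shift along the tool's x, y, z normalised to -1 to 1, where 1 is 0.5 m; "ax", "ay", "az": the turn, a rotation vector about the tool's x, y, z normalised to -1 to 1, where 1 is 90 degrees; "hand": the opening, from 0 (shut) to 1 (fully open). A call has exactly 5 rows; each row is the pose to reach, as a shift and turn from the pose commanded when the call began, along the tool's axes at that moment; what a row does not reach only later rows make up. A row lasts 1/8 s, in which the tool goes at most 62.5 mm and 10.7 degrees, less where a joint would pass 70% of its speed; a pose out of reach is approached as far as the arm can. A call with a number of a shift or a turn outside -1 to 1 is refused whole. A call with a gripper value outside its range is refused whole. The fingers move at their own pace and stop on an object; "grip_force" is the grip in N (left out, the last holds). Time passes only in rows, so rows that repeat a pose let the fingers close, or fill a call up. It gives the time, the measured TCP pose, the force and the opening at its end, in the units of the state.
- monitor.observe(): the state, without advancing time (a new reading comes with each control period).
- imaging.get_image(name): name is "side" or "top" or "wrist"; returns (picture, depth): 384x512x3 uint8, blue, green, red; 384x512 float32, m along the optical axis (not along the pixel's ray), 0 where there is no reading.
- imaging.camera_info(name): a dict with "vfov" (degrees; the focal length in pixels is half the picture's height over the tangent of half this angle, whatever the lens; pixels are square), "cx", "cy" (the principal point, pixels), "extrinsics" (4x4, takes a point from camera to world coordinates). Camera axes: x right, y down, z forward; pixel columns grow to the right and rows downward; lengths in m; the calibration is good to about 2 mm. The wrist camera is an equidistant fisheye: a pixel r from the principal point sees the ray r / f radians off the axis. A picture is of the moment at which its call begins: read the wrist's pose just before it. camera_info takes no time and is no camera call; for the wrist camera it gives the pose at the moment of the call.
- workorder.hand_in(): hands the job in, once; it reports no verdict.
Trained networks look in the newest picture that a camera, given by its name, has taken for a name from the list of things; names that differ only in an ending like _2 or _b are one class to them, and where a whole thing is asked for, a point or a joint stands for the part that bears it (a point fixed in the world has none). Each returns a list of dicts, best first, with "confidence" (0 to 1); they miss things now and then, are a little off and sometimes report something else, mostly with a low value. They report only what shows in the picture. A call takes as long as a camera call.
- imaging.search_frame(camera, name): "location" ([column, row] as shares, 0 to 1, of the picture: columns of its width, rows of its height, amid what is visible of it).
- imaging.masks_of(camera, name): "pixels" (384x512 bool, what is visible of it) and "location" ([column, row] as shares, 0 to 1, of the picture: columns of its width, rows of its height, amid what is visible of it).
The state is a dict: "time": time; "joints": joint angles; "qd": joint speeds; "joint_efforts": joint torques, N m; "tool_pos": TCP position; "orientation": TCP orientation; "wrist_force": force on the tool from outside, world axes, zero at the start; "moment": the same for the moment, N m; "width": finger opening in m.
Only numpy, scipy, OpenCV 4.12 (cv2) and the standard library are available. Lean on these libraries where they do the work, as an engineer would, in place of code of your own. Each camera call takes 0.05 s, during which the arm holds its last target.

### The job

Lock the sample carousel onto its upright spigot with the linch pin that lies beside it: feel for the square cross-hole in the spigot, push the pin through until its head is fully home against the spigot, then flip the sprung ring over the spigot's top and press it down until it snaps under the pin's nose. Work gently (the spigot and its bearing must never be forced), leave the pin and ring locked and untouched, and leave everything else on the table where it stands.

Things in the scene. Friction and masses are not known exactly. Their poses are not given: they have to be found in the camera images.
- pin_grip (a point): Centre of the linch pin's ribbed grey grip: a block 34 long (pin x), 18 wide (pin y), 32 high, standing on the table on its flat underside (centre 16 mm up). +x runs along the pin to its nose, z up. Grasp it across the 18 mm width from above; this part is clear of the ring. Ahead of it the head is dark steel, 16 wide, up to the shoulder 33 mm ahead of this point.
- pin_shoulder (a point): Point on the pin's axis at the front face of its head, 33 mm ahead of the grip's centre and on its level; axes as pin_grip. From here a 10 mm square shank runs on, 48 mm long with its round nose (sphere of radius 5 mm). Fully home, this face touches the spigot.
- pin_ring (a joint): Angle of the ring, rad: 0 with its cross-bar level at the nose tip, positive with the bar raised. A light spring (under 0.6 N at the tab) holds it raised at its stop, 0.85. Near 0.1 the bar meets the nose; pressed on with about 4 to 12 N the ring stretches 2 mm over the nose and snaps to about -0.1, where it stays. The lower stop, -0.16, is rigid.
- ring_tab (a point): Middle of the thumb loop on the steel wire ring, the part to press on: a 14 mm wide, 6 mm thick bar across the ring's far end. The ring is a smooth loop 38 mm wide, of 5 mm wire, pivoted about pin y on the pin's axis 7 mm behind the shoulder. Its cross-bar is 55.5 mm from the pivot; the thumb loop stands 14 mm farther out and 12 mm above the ring's plane.
- hole (a point): Nominal mouth of the 11.2 mm square cross-hole, on its axis, in the near face of the upright steel spigot, 90 mm above the table. +x is the way the pin goes in, z up. The mark belongs to the stand; the spigot is clamped in a cross slot and really stands up to 4.5 mm to either side of it (along this y; exact in x and z), so feel or look for the hole.
- stand: Carousel stand, fixed: grey foot 130x130x12 mm, origin under its centre, x the way the pin goes in. The spigot in its middle is 26 mm deep (x), 24 wide, its top 107 mm above the table; the hole goes right through it. Under the hole are a white hub (radius 18, top at 62 mm) and the carousel disc (radius 50, top at 40 mm). Its bearing stands 40 N at most.
- pin: The whole linch pin with its ring, about 120 g. Origin on its underside below the shoulder, 16 mm below the pin's axis; axes as pin_grip. Left in the hole it has about 1.2 mm of play: its head droops by some 0.05 rad, so the raised ring leans back by as much, and only friction keeps it in until the ring is shut: dragging the ring backward can draw it out.
- beaker: Glass beaker, bystander, 73 mm wide, 94 mm high; origin at its underside.
- petri_dish: Petri dish, bystander, 59 mm across, 15 mm high; origin at its underside.
- timer_box: Small bench timer, bystander, 64x64x19 mm; origin at its underside.
- tape: Roll of tape, bystander, 100 mm across, 25 mm high; origin at its underside.
- slides: Small slide box, bystander, 65x85x30 mm; origin at its underside.
- marker: Marker pen, bystander, 135 mm long, 17 mm thick; origin at its underside.

How it is judged:
By the outcome, as a careful person would: the job done as asked, in the order asked, and still so for the second after the job is handed in, with the robot touching nothing.
It also fails if it takes over 67 s, if anything falls off the work surface, if the arm or the gripper's body presses on something with over 40 N, if the wrist force passes 120 N, or if a joint passes its speed limit or range.

## Working session

There is one attempt and no reset: what is moved stays moved. The work goes in short steps, Python scripts to look and compute and a tool call to move; the robot and the scene stay as the last step left them, time stands still between calls to the robot, and variables do not carry over. Pictures are saved under pics/ and viewed, and the job is handed in when it is done.

Besides the shell and the picture viewer there is one more tool, called after "Call:" in YAML: its name, and indented under it one key for each argument. send_rows: Moves the arm, as the interface text tells. Its arguments: {"type":"object","properties":{"rows":{"type":"array"},"grip_force":{"type":"number"}},"required":["rows"]}

```bash
mkdir -p pics; ls
cat > h.py <<'E'
import numpy as np, cv2
from station import monitor, imaging, workorder
def f_of(ci,h=384): return h/2/np.tan(np.radians(ci['vfov'])/2)
def w_of(cam,u,v,d,ci=None):
    ci=ci or imaging.camera_info(cam); f=f_of(ci)
    x=(u-ci['cx'])/f;y=(v-ci['cy'])/f
    if cam=='wrist':
        r=np.hypot(x,y); k=np.where(r<1e-9,1,np.tan(r)/np.maximum(r,1e-9)); x=x*k;y=y*k
    p=np.stack([x*d,y*d,d,np.ones_like(d)],-1)
    return (p@np.array(ci['extrinsics']).T)[...,:3]
def cloud(cam,pic,dep,ci=None):
    v,u=np.mgrid[0:384,0:512].astype(float)
    return w_of(cam,u,v,dep.astype(float),ci)
def proj(cam,P,ci=None):
    ci=ci or imaging.camera_info(cam); f=f_of(ci)
    c=np.linalg.inv(np.array(ci['extrinsics']))@np.append(P,1)
    x,y=c[0]/c[2],c[1]/c[2]
    if cam=='wrist':
        r=np.hypot(x,y);k=np.arctan(r)/r if r>1e-9 else 1;x*=k;y*=k
    return ci['cx']+f*x,ci['cy']+f*y
E
python3 - <<'E'
from h import *
s=monitor.observe();print({k:np.round(v,3).tolist() for k,v in s.items()})
for c in ['side','top','wrist']:
    p,d=imaging.get_image(c);cv2.imwrite(f'pics/{c}0.png',p);np.save(f'{c}0.npy',d)
    ci=imaging.camera_info(c);print(c,ci['vfov'],ci['cx'],ci['cy'],np.round(ci['extrinsics'],3).tolist())
E
```

```text
pics
{'time': 0.0, 'joints': [1.24, 0.592, 0.048, 1.61, -0.033, 0.943, -0.034], 'qd': [-0.0, 0.0, 0.001, -0.001, -0.0, -0.0, 0.001], 'joint_efforts': [-0.0, -54.868, 1.547, -19.811, 0.009, 0.009, 0.0], 'tool_pos': [0.17, -0.704, 0.244], 'orientation': [[0.972, 0.235, -0.001], [0.235, -0.972, 0.002], [-0.0, -0.002, -1.0]], 'wrist_force': [-1.25, -0.169, -0.138], 'moment': [-0.041, 0.046, 0.002], 'width': 0.085}
side 49.10714589018066 253.2559977886794 188.6410575366276 [[-0.983, -0.111, 0.148, 0.349], [-0.186, 0.569, -0.801, 0.76], [0.005, -0.815, -0.579, 0.648], [0.0, 0.0, 0.0, 1.0]]
top 42.74721634133044 248.56702710007085 195.50003550291657 [[-0.001, -0.994, 0.107, 0.366], [-1.0, 0.001, -0.002, -0.018], [0.001, -0.107, -0.994, 1.427], [0.0, 0.0, 0.0, 1.0]]
wrist 65.70646984690485 257.4537387491988 188.91237036715452 [[0.235, -0.939, -0.25, 0.234], [-0.972, -0.228, -0.059, -0.69], [-0.002, 0.257, -0.966, 0.373], [0.0, 0.0, 0.0, 1.0]]
```

View pics/side0.png

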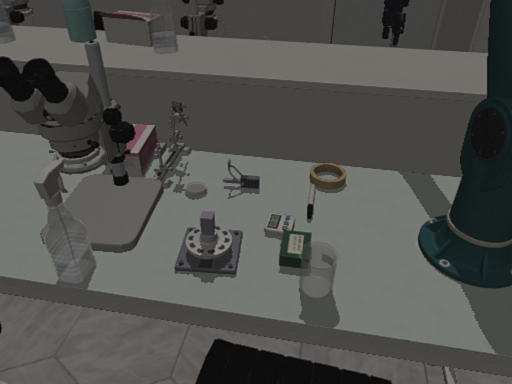

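View pics/top0.png

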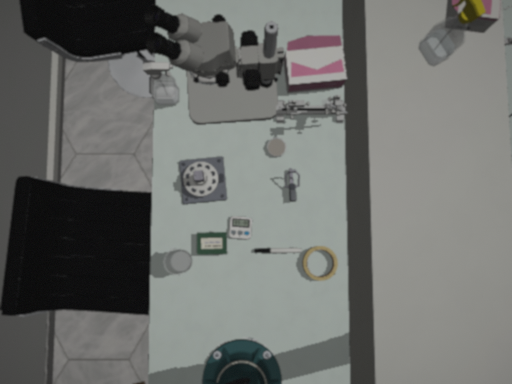

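View pics/wrist0.png

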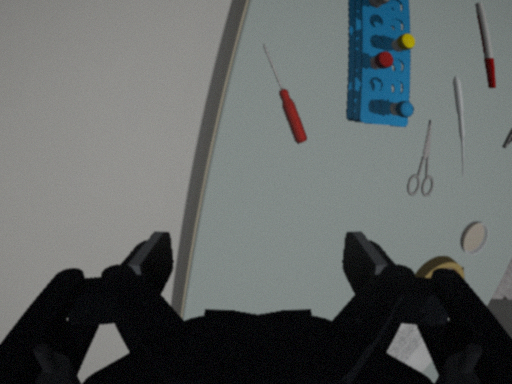

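Run:
```python
from h import *
for c in ['side','top']:
    d=np.load(f'{c}0.npy');P=cloud(c,None,d)
    for n in ['pin_grip','pin_shoulder','ring_tab','pin','hole','stand','beaker','petri_dish','timer_box','tape','slides','marker']:
        for m in imaging.masks_of(c,n)[:2]:
            M=m['pixels'];q=P[M&(d>0)]
            if len(q)==0: continue
            u,v=m['location'][0]*512,m['location'][1]*384
            print(c,n,round(m['confidence'],2),M.sum(),np.round([u,v]),np.round(np.median(q,0),3),'min',np.round(q.min(0),3),'max',np.round(q.max(0),3))
print(monitor.observe()['time'])
for c,b in (('side',(200,140,290,210)),('side',(165,195,255,280)),('top',(265,155,325,215)),('top',(165,145,245,215))):
    p=cv2.imread(f'pics/{c}0.png')[b[1]:b[3],b[0]:b[2]];cv2.imwrite(f'pics/crop_{c}_{b[0]}.png',cv2.resize(p,None,fx=6,fy=6,interpolation=cv2.INTER_CUBIC))
```

```text
side pin_grip 0.85 353 [243. 180.] [ 0.541 -0.138  0.02 ] min [ 0.503 -0.255 -0.004] max [ 0.604 -0.121  0.078]
side pin_shoulder 0.9 286 [247. 185.] [ 0.536 -0.138  0.02 ] min [ 0.501 -0.182 -0.002] max [ 0.595 -0.121  0.075]
side ring_tab 0.62 5 [228. 165.] [ 0.579 -0.133  0.068] min [ 0.578 -0.147  0.059] max [ 0.58  -0.131  0.075]
side pin 0.84 314 [246. 180.] [ 0.535 -0.138  0.02 ] min [ 0.501 -0.182 -0.003] max [ 0.593 -0.121  0.04 ]
side hole 0.95 2924 [208. 244.] [0.556 0.138 0.03 ] min [ 0.494  0.023 -0.003] max [0.634 0.187 0.108]
side stand 0.65 2925 [209. 249.] [0.556 0.138 0.03 ] min [ 0.494 -0.003 -0.003] max [0.64  0.187 0.108]
side beaker 0.66 1894 [319. 269.] [0.331 0.194 0.059] min [ 0.296  0.129 -0.002] max [0.369 0.212 0.095]
side petri_dish 0.65 318 [196. 186.] [ 0.66  -0.093  0.013] min [ 0.633 -0.146 -0.003] max [ 0.699 -0.069  0.017]
side petri_dish 0.34 414 [245. 181.] [ 0.543 -0.138  0.023] min [ 0.501 -0.244 -0.002] max [ 0.603 -0.12   0.078]
side timer_box 0.94 500 [276. 224.] [0.429 0.012 0.015] min [ 0.393 -0.027  0.002] max [0.46  0.04  0.021]
side tape
[... 799 characters left out ...]
n [0.496 0.045 0.   ] max [0.636 0.183 0.115]
top petri_dish 0.69 294 [276. 145.] [ 0.663 -0.101  0.015] min [ 0.633 -0.13   0.007] max [ 0.691 -0.075  0.024]
top timer_box 0.97 511 [239. 227.] [0.427 0.004 0.016] min [ 0.393 -0.03  -0.005] max [0.46  0.036 0.026]
top timer_box 0.57 247 [290. 184.] [ 0.547 -0.145  0.03 ] min [ 0.502 -0.165 -0.007] max [ 0.598 -0.126  0.084]
top tape 0.73 421 [329. 258.] [ 0.327 -0.226  0.024] min [ 0.279 -0.271 -0.006] max [ 0.372 -0.173  0.032]
top slides 0.89 673 [210. 243.] [0.381 0.086 0.03 ] min [ 0.35   0.043 -0.   ] max [0.413 0.127 0.041]
top marker 0.66 231 [279. 251.] [ 0.361 -0.102  0.014] min [ 0.355 -0.168  0.005] max [ 0.367 -0.036  0.022]
1.35
```

View pics/crop_side_200.png

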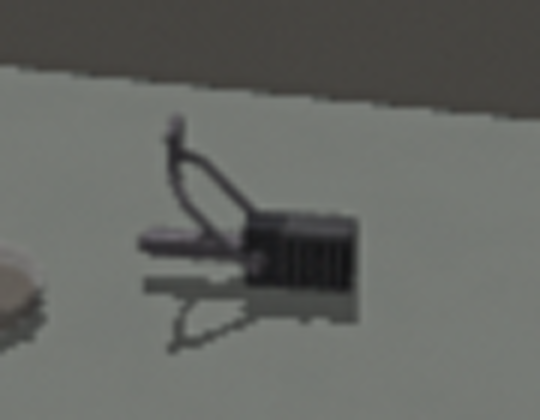

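View pics/crop_side_165.png

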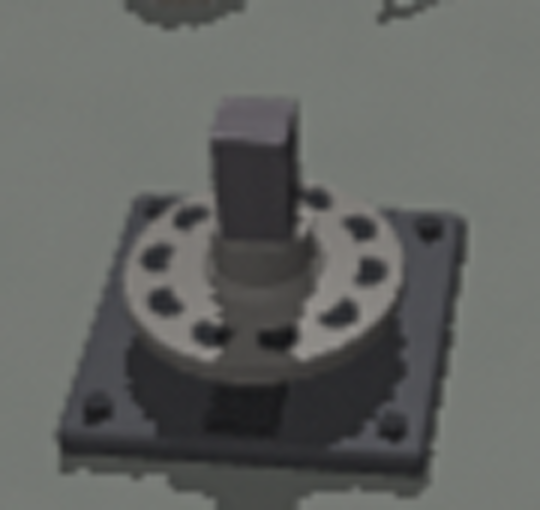

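View pics/crop_top_265.png

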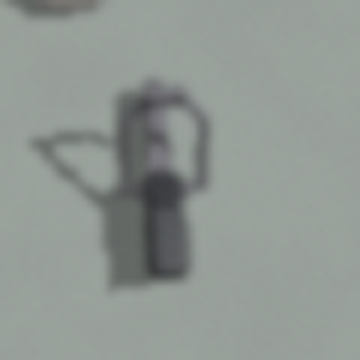

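View pics/crop_top_165.png

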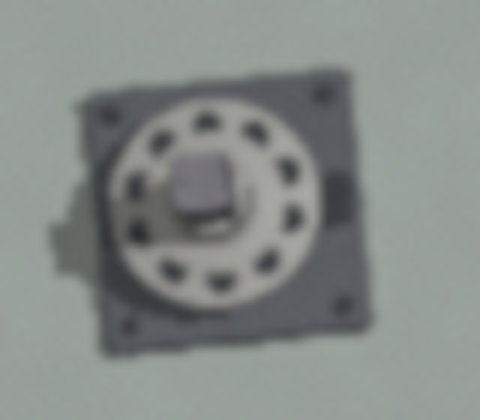

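Run:
```python
from h import *
d=np.load('top0.npy');P=cloud('top',None,d)
for col in range(240,512,20): print(col,[tuple(np.round(P[r,col],2)) for r in (150,200,250)])
for c in ('top','side'):
    d=np.load(f'{c}0.npy');Q=cloud(c,None,d).reshape(-1,3)
    def rect(sel,n):
        q=Q[sel]; r=cv2.minAreaRect((q[:,:2]*1000).astype(np.float32)); print(c,n,len(q),np.round(r,1) if 0 else r, np.round(q.mean(0),4))
    near=lambda x,y,w:(abs(Q[:,0]-x)<w)&(abs(Q[:,1]-y)<w)
    rect(near(.565,.114,.08)&(Q[:,2]>.095)&(Q[:,2]<.12),'spigtop')
    rect(near(.565,.114,.08)&(Q[:,2]>.007)&(Q[:,2]<.016),'foot')
    rect(near(.565,.114,.08)&(Q[:,2]>.035)&(Q[:,2]<.045),'disc')
    rect((Q[:,0]>.49)&(Q[:,0]<.54)&(abs(Q[:,1]+.145)<.03)&(Q[:,2]>.026)&(Q[:,2]<.042),'griptop')
    rect((Q[:,0]>.49)&(Q[:,0]<.62)&(abs(Q[:,1]+.145)<.05)&(Q[:,2]>.01)&(Q[:,2]<.042),'pinall')
```

```text
240 [(np.float64(0.66), np.float64(0.0), np.float64(-0.0)), (np.float64(0.51), np.float64(0.0), np.float64(-0.0)), (np.float64(0.36), np.float64(0.0), np.float64(-0.01))]
260 [(np.float64(0.65), np.float64(-0.05), np.float64(0.0)), (np.float64(0.51), np.float64(-0.05), np.float64(0.0)), (np.float64(0.36), np.float64(-0.05), np.float64(0.01))]
280 [(np.float64(0.65), np.float64(-0.11), np.float64(0.02)), (np.float64(0.51), np.float64(-0.11), np.float64(-0.0)), (np.float64(0.36), np.float64(-0.11), np.float64(0.02))]
300 [(np.float64(0.65), np.float64(-0.17), np.float64(0.0)), (np.float64(0.51), np.float64(-0.17), np.float64(0.0)), (np.float64(0.36), np.float64(-0.17), np.float64(0.02))]
320 [(np.float64(0.66), np.float64(-0.23), np.float64(-0.0)), (np.float64(0.51), np.float64(-0.23), np.float64(0.0)), (np.float64(0.36), np.float64(-0.23), np.float64(0.0))]
340 [(np.float64(0.66), np.float64(-0.29), np.float64(-0.01)), (np.float64(0.51), np.float64(-0.29), np.float64(-0.0)), (np.float64(0.36), np.float64(-0.28), np.float64(0.0))]
360 [(np.float64(0.65), np.float64(-0.34), np.float64(0
[... 2050 characters left out ...]
gtop 158 ((564.4573364257812, 118.70389556884766), (26.684982299804688, 26.684188842773438), 3.522313356399536) [0.5634 0.1222 0.1036]
side foot 1206 ((564.4776000976562, 116.41551971435547), (129.35816955566406, 131.80894470214844), 5.643405437469482) [0.5548 0.14   0.0109]
side disc 917 ((563.1683349609375, 120.48115539550781), (98.2813720703125, 95.92578887939453), 19.345361709594727) [0.5613 0.1297 0.0395]
side griptop 73 ((521.0924072265625, -144.25559997558594), (21.410917282104492, 37.83421325683594), 81.43865966796875) [ 0.5203 -0.143   0.0298]
side pinall 298 ((549.4622802734375, -140.8165283203125), (45.52955627441406, 92.4363784790039), 75.53285217285156) [ 0.5419 -0.1394  0.0234]
```

Run:
```python
from h import *
d=np.load('wrist0.npy');P=cloud('wrist',None,d)
for r in (20,100,180,230): print(r,[tuple(np.round(P[r,c],2).tolist()) for c in range(20,512,50)])
d=np.load('side0.npy');P=cloud('side',None,d)
for r in range(10,80,10): print(r,[tuple(np.round(P[r,c],2).tolist()) for c in range(180,480,50)])
```

```text
20 [(0.26, -0.54, 0.24), (0.26, -0.58, 0.24), (0.27, -0.62, 0.24), (0.27, -0.64, 0.24), (0.27, -0.66, 0.24), (0.35, -0.68, 0.0), (0.37, -0.74, 0.0), (0.38, -0.79, 0.03), (0.43, -0.88, 0.0), (0.47, -0.96, 0.0)]
100 [(0.22, -0.56, 0.24), (0.22, -0.59, 0.24), (0.23, -0.62, 0.24), (0.23, -0.65, 0.24), (0.24, -0.64, 0.01), (0.25, -0.7, 0.0), (0.27, -0.76, 0.0), (0.28, -0.81, 0.06), (0.31, -0.9, 0.0), (0.34, -0.99, 0.0)]
180 [(0.17, -0.56, 0.24), (0.18, -0.6, 0.24), (0.19, -0.63, 0.24), (0.19, -0.66, 0.24), (0.14, -0.66, 0.0), (0.15, -0.73, 0.0), (0.17, -0.79, 0.0), (0.19, -0.86, 0.0), (0.2, -0.94, 0.0), (0.23, -1.03, 0.0)]
230 [(0.14, -0.56, 0.24), (0.15, -0.6, 0.24), (0.16, -0.63, 0.24), (0.17, -0.66, 0.24), (0.07, -0.68, 0.0), (0.08, -0.74, -0.0), (0.1, -0.81, 0.0), (0.12, -0.88, 0.0), (0.13, -0.97, 0.0), (0.15, -1.06, 0.02)]
10 [(1.72, -3.0, -0.22), (1.26, -3.01, -0.2), (0.82, -3.0, -0.18), (0.41, -3.0, -0.16), (0.0, -3.02, -0.15), (-0.38, -3.0, -0.13)]
20 [(0.99, -0.98, 0.2), (1.26, -2.99, -0.28), (0.82, -2.99, -0.26), (0.4, -2.99, -0.24), (-0.01, -3.01, -0.22), (-0.4, -3.02, -0.21)]
30 [(1.73, -2.99, -0.39), (1.26, -2.99, -0.37), (0.35, 0.76, 0.65), (0.39, -3.01, -0.32), (-0.02, -3.03, -0.31), (-0.42, -3.01, -0.28)]
40 [(0.85, -0.6, 0.24), (0.69, -0.63, 0.24), (0.81, -3.0, -0.43), (0.38, -2.97, -0.4), (-0.04, -3.02, -0.39), (-0.44, -3.02, -0.36)]
50 [(0.82, -0.5, 0.24), (0.67, -0.53, 0.24), (0.51, -0.56, 0.24), (0.36, -0.59, 0.24), (0.2, -0.63, 0.24), (0.05, -0.66, 0.24)]
60 [(0.79, -0.41, 0.24), (0.64, -0.44, 0.24), (0.5, -0.47, 0.24), (0.35, -0.5, 0.24), (0.21, -0.53, 0.24), (0.06, -0.55, 0.24)]
70 [(0.35, 0.76, 0.65), (0.62, -0.35, 0.24), (0.49, -0.39, 0.24), (0.35, -0.41, 0.24), (0.21, -0.44, 0.24), (0.07, -0.46, 0.24)]
```

Call:
send_rows:
  rows:
    - {"x":0,"y":0,"z":-0.12,"ax":0,"ay":0,"az":0,"hand":1}
    - {"x":0,"y":0,"z":-0.24,"ax":0,"ay":0,"az":0,"hand":1}
    - {"x":0.08,"y":-0.08,"z":-0.24,"ax":0,"ay":0,"az":0,"hand":1}
    - {"x":0.165,"y":-0.16,"z":-0.24,"ax":0,"ay":0,"az":0,"hand":1}
    - {"x":0.25,"y":-0.24,"z":-0.24,"ax":0,"ay":0,"az":0,"hand":1}

```text
time: 1.98
tool_pos: [0.2644, -0.5573, 0.3656]
orientation: [[0.972, 0.234, 0.001], [0.234, -0.972, -0.001], [0.001, 0.001, -1.0]]
wrist_force: [0.6, 0.2, 0.4]
width: 0.0853
```

Call:
send_rows:
  rows:
    - {"x":0.08,"y":-0.085,"z":0,"ax":0,"ay":0,"az":0.03,"hand":1}
    - {"x":0.16,"y":-0.17,"z":0,"ax":0,"ay":0,"az":0.06,"hand":1}
    - {"x":0.245,"y":-0.26,"z":0,"ax":0,"ay":0,"az":0.09,"hand":1}
    - {"x":0.33,"y":-0.35,"z":0,"ax":0,"ay":0,"az":0.1,"hand":1}
    - {"x":0.41,"y":-0.435,"z":0,"ax":0,"ay":0,"az":0.1,"hand":1}

```text
time: 2.6
tool_pos: [0.4126, -0.2972, 0.3657]
orientation: [[0.997, 0.08, 0.001], [0.08, -0.997, -0.001], [0.001, 0.001, -1.0]]
wrist_force: [1.3, -0.4, 0.2]
width: 0.0856
```

Call:
send_rows:
  rows:
    - {"x":0.07,"y":-0.1,"z":0,"ax":0,"ay":0,"az":0,"hand":1}
    - {"x":0.14,"y":-0.195,"z":0.03,"ax":0,"ay":0,"az":0,"hand":1}
    - {"x":0.2,"y":-0.28,"z":0.1,"ax":0,"ay":0,"az":0,"hand":1}
    - {"x":0.21,"y":-0.29,"z":0.22,"ax":0,"ay":0,"az":0,"hand":1}
    - {"x":0.21,"y":-0.29,"z":0.33,"ax":0,"ay":0,"az":0,"hand":1}

```text
time: 3.22
tool_pos: [0.506, -0.1449, 0.1993]
orientation: [[0.997, 0.083, 0.002], [0.083, -0.997, 0.0], [0.002, 0.0, -1.0]]
wrist_force: [0.3, -0.7, 0.0]
width: 0.0855
```

Run:
```python
from h import *
s=monitor.observe();print(np.round(s['tool_pos'],4),s['time']); ci=imaging.camera_info('wrist')
p,d=imaging.get_image('wrist');cv2.imwrite('pics/w1.png',p);np.save('w1.npy',d)
P=cloud('wrist',p,d,ci);Q=P.reshape(-1,3)
for n in ['pin_grip','pin_shoulder','ring_tab','pin']:
    for m in imaging.masks_of('wrist',n)[:1]:
        q=P[m['pixels']&(d>0)];print(n,m['confidence'],np.round(np.array(m['location'])*[512,384]),np.round(np.median(q,0),4))
for lo,hi in ((.028,.036),(.026,.04)):
  q=Q[(Q[:,0]>.49)&(Q[:,0]<.55)&(abs(Q[:,1]+.145)<.03)&(Q[:,2]>lo)&(Q[:,2]<hi)]
  print(len(q),cv2.minAreaRect((q[:,:2]*1000).astype(np.float32)),q.mean(0))
q=Q[(Q[:,0]>.49)&(Q[:,0]<.65)&(abs(Q[:,1]+.145)<.05)&(Q[:,2]>.016)&(Q[:,2]<.023)]
print('shank',len(q),cv2.minAreaRect((q[:,:2]*1000).astype(np.float32)))
```

```text
[ 0.506  -0.1449  0.1993] 3.225
pin_grip 0.81 [261. 135.] [ 0.5496 -0.1453  0.0312]
ring_tab 0.65 [258. 101.] [ 0.5724 -0.1407  0.0474]
pin 0.66 [259. 131.] [ 0.5517 -0.1456  0.0309]
771 ((526.907470703125, -147.71466064453125), (47.36567687988281, 17.34149169921875), 4.5359272956848145) [ 0.52660822 -0.14742276  0.03133853]
778 ((527.2286376953125, -143.1692352294922), (49.810482025146484, 26.817501068115234), 9.072681427001953) [ 0.52661788 -0.14743124  0.03129845]
shank 543 ((592.2723999023438, -126.13780212402344), (118.77593994140625, 41.646488189697266), 23.43597984313965)
```

View pics/w1.png

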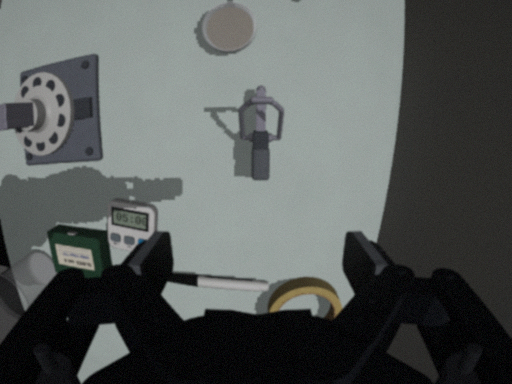

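Run:
```python
from h import *
# wrist pose is still the same
p=cv2.imread('pics/w1.png');d=np.load('w1.npy');P=cloud('wrist',p,d)
Z=P[...,2];m=(P[...,0]>.48)&(P[...,0]<.57)&(abs(P[...,1]+.147)<.012)&(Z>.027)&(Z<.036)
q=P[m];c=q.mean(0);u,s,vt=np.linalg.svd(q[:,:2]-c[:2],full_matrices=0);a=vt[0]*np.sign(vt[0,0]);print('yaw deg',np.degrees(np.arctan2(a[1],a[0])),c)
t=(q[:,:2]-c[:2])@a;w=(q[:,:2]-c[:2])@np.array([-a[1],a[0]])
print(np.percentile(t,[0,1,99,100]),np.percentile(w,[0,2,98,100]))
rear=c[:2]+a*t.min(); print('rear',rear,'grip',rear+a*.017)
for x in np.arange(.50,.56,.006):
    k=abs(q[:,0]-x)<.003; 
    if k.sum()>3: print(round(x,3),q[k,1].min().round(4),q[k,1].max().round(4),p[m][k].mean(0).round())
cv2.imwrite('pics/w1c.png',cv2.resize(p[75:190,220:300],None,fx=6,fy=5,interpolation=cv2.INTER_CUBIC)[:600])
```

```text
yaw deg 3.5654214662954677 [ 0.52820435 -0.14944521  0.03388253]
[-0.02495596 -0.02446743  0.02420793  0.024398  ] [-0.00907219 -0.0082079   0.00820517  0.00844238]
rear [ 0.50329669 -0.15099718] grip [ 0.52026379 -0.14993998]
0.506 -0.1589 -0.1426 [80. 77. 74.]
0.512 -0.1589 -0.1421 [79. 75. 72.]
0.518 -0.1583 -0.1417 [79. 75. 72.]
0.524 -0.1589 -0.1412 [81. 78. 75.]
0.53 -0.1583 -0.1407 [79. 76. 73.]
0.536 -0.1579 -0.1406 [67. 64. 61.]
0.542 -0.1563 -0.1409 [61. 57. 55.]
0.548 -0.1558 -0.1403 [62. 57. 55.]
0.554 -0.1553 -0.1413 [70. 66. 64.]
```

View pics/w1c.png

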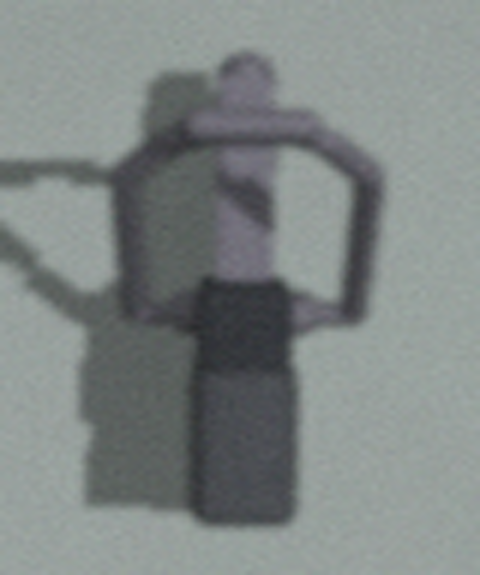

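Call:
send_rows:
  rows:
    - {"x":0.028,"y":0.006,"z":0.1,"ax":0,"ay":0,"az":0,"hand":1}
    - {"x":0.028,"y":0.006,"z":0.21,"ax":0,"ay":0,"az":0,"hand":1}
    - {"x":0.028,"y":0.006,"z":0.3,"ax":0,"ay":0,"az":0,"hand":0.8}
    - {"x":0.028,"y":0.006,"z":0.34,"ax":0,"ay":0,"az":0,"hand":0.6}
    - {"x":0.028,"y":0.006,"z":0.36,"ax":0,"ay":0,"az":0,"hand":0.5}

```text
time: 4.1
tool_pos: [0.5213, -0.1491, 0.0214]
orientation: [[0.997, 0.079, 0.004], [0.079, -0.997, -0.001], [0.004, 0.001, -1.0]]
wrist_force: [-0.4, -0.0, 0.5]
width: 0.043
```

Call:
send_rows:
  rows:
    - {"x":0,"y":0,"z":0,"ax":0,"ay":0,"az":0,"hand":0.35}
    - {"x":0,"y":0,"z":0,"ax":0,"ay":0,"az":0,"hand":0.25}
    - {"x":0,"y":0,"z":0,"ax":0,"ay":0,"az":0,"hand":0.15}
    - {"x":0,"y":0,"z":0,"ax":0,"ay":0,"az":0,"hand":0}
    - {"x":0,"y":0,"z":0,"ax":0,"ay":0,"az":0,"hand":0}
  grip_force: 50

```text
time: 4.72
tool_pos: [0.5203, -0.1485, 0.022]
orientation: [[0.997, 0.08, 0.003], [0.08, -0.997, -0.001], [0.003, 0.001, -1.0]]
wrist_force: [-0.5, -0.5, 5.7]
width: 0.017
```

Call:
send_rows:
  rows:
    - {"x":0,"y":0,"z":-0.04,"ax":0,"ay":0,"az":0,"hand":0}
    - {"x":0,"y":0,"z":-0.14,"ax":0,"ay":0,"az":0,"hand":0}
    - {"x":-0.01,"y":-0.03,"z":-0.25,"ax":0,"ay":0,"az":0,"hand":0}
    - {"x":-0.04,"y":-0.13,"z":-0.3,"ax":0,"ay":0,"az":0,"hand":0}
    - {"x":-0.07,"y":-0.23,"z":-0.3,"ax":0,"ay":0,"az":0,"hand":0}

```text
time: 5.35
tool_pos: [0.4763, -0.0357, 0.1732]
orientation: [[0.997, 0.078, 0.007], [0.078, -0.997, -0.0], [0.007, 0.001, -1.0]]
wrist_force: [0.6, 0.7, -1.2]
width: 0.017
```

Call:
send_rows:
  rows:
    - {"x":-0.02,"y":-0.1,"z":0,"ax":0,"ay":0,"az":0,"hand":0}
    - {"x":-0.03,"y":-0.2,"z":0,"ax":0,"ay":0,"az":0,"hand":0}
    - {"x":-0.04,"y":-0.28,"z":0,"ax":0,"ay":0,"az":0,"hand":0}
    - {"x":-0.04,"y":-0.308,"z":0,"ax":0,"ay":0,"az":0,"hand":0}
    - {"x":-0.04,"y":-0.308,"z":0,"ax":0,"ay":0,"az":0,"hand":0}

```text
time: 5.98
tool_pos: [0.4429, 0.1159, 0.1706]
orientation: [[0.997, 0.081, 0.001], [0.081, -0.997, -0.0], [0.001, 0.0, -1.0]]
wrist_force: [1.2, 0.2, -1.2]
width: 0.0172
```

Run:
```python
from h import *
s=monitor.observe();print(np.round(s['tool_pos'],4),np.round(s['orientation'],4).tolist(),s['time'],s['width'],s['wrist_force'],np.round(s['joints'],2)); ci=imaging.camera_info('wrist')
p,d=imaging.get_image('wrist');cv2.imwrite('pics/w2.png',p);np.savez('w2.npz',d=d,ci=np.array([ci],dtype=object),allow_pickle=True)
p,d=imaging.get_image('side');cv2.imwrite('pics/s2.png',cv2.resize(p[130:300,130:330],None,fx=4,fy=3.5,interpolation=cv2.INTER_CUBIC)[:600])
```

```text
[0.4429 0.1159 0.1706] [[0.9967, 0.0813, 0.0007], [0.0813, -0.9967, -0.0], [0.0007, 0.0001, -1.0]] 5.975 0.017161736014868527 [ 1.23698782  0.21460923 -1.23856183] [-0.22  0.39 -0.17  2.25  0.13  0.51 -1.98]
```

View pics/w2.png

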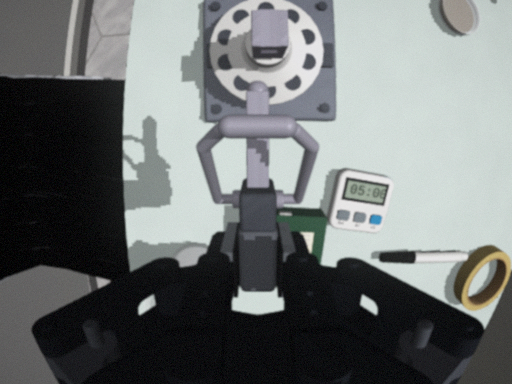

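View pics/s2.png

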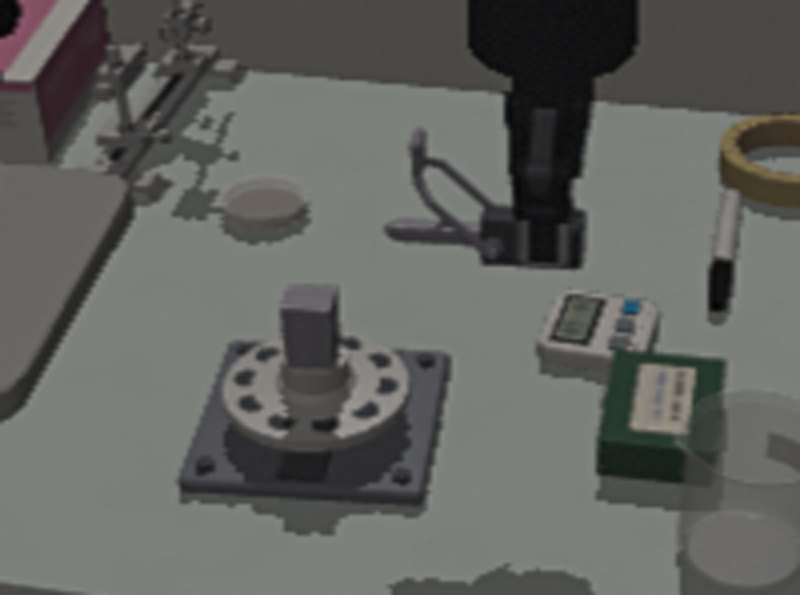

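```bash
cat > an.py <<'E'
from h import *
def fitedge(pts):
    c=pts.mean(0);v=np.linalg.svd(pts-c)[2][0];v*=np.sign(v[np.argmax(abs(v))]);return c,v,np.degrees(np.arctan2(v[1],v[0]))
p=cv2.imread('pics/w2.png');z=np.load('w2.npz',allow_pickle=True);d=z['d'];ci=z['ci'][0]
P=cloud('wrist',p,d,ci);Q=P.reshape(-1,3)
# foot edges: per-row extremes of foot-level points
F=(abs(P[...,2]-.012)<.005)&(P[...,0]>.48)&(P[...,0]<.66)&(abs(P[...,1]-.115)<.09)
print('foot n',F.sum(),np.median(P[F][:,2]),P[F].min(0),P[F].max(0))
L=[];R=[]
for r in range(5,115):
    c=np.where(F[r])[0]
    if len(c)>10: L.append(P[r,c[0],:2]);R.append(P[r,c[-1],:2])
for n,e in (('L',L),('R',R)):
    e=np.array(e);
    for _ in range(3):
        c,v,a=fitedge(e);dd=(e-c)@np.array([-v[1],v[0]]);e=e[abs(dd)<max(.0007,2*np.median(abs(dd)))]
    print(n,c,a,len(e))
B=[]
for cc in range(208,335):
    r=np.where(F[:,cc])[0]
    if len(r)>5:B.append(P[r[-1],cc,:2])
e=np.array(B)
for _ in range(3):
    c,v,a=fitedge(e);dd=(e-c)@np.array([-v[1],v[0]]);e=e[abs(dd)<max(.0007,2*np.median(abs(dd)))]
print('B',c,a,len(e))
S=(P[...,2]>.098)&(P[...,2]<.116)&(P[...,0]>.53)&(P[...,0]<.6)&(abs(P[...,1]-.117)<.03)
q=P[S];print('spig',len(q),cv2.minAreaRect((q[:,:2]*1000).astype(np.float32)),np.median(q,0))
# pin shank: 
M=(P[...,2]>.155)&(P[...,2]<.18)&(P[...,0]>.475)&(P[...,0]<.535)&(abs(P[...,1]-.118)<.008)
C=[]
for r in range(80,185,4):
    c=np.where(M[r])[0]
    if len(c)>3:
        c=c[abs(c-258)<14]; C.append(P[r,c].mean(0)); print(r,len(c),np.round(P[r,c].mean(0),4),np.round(np.ptp(P[r,c,1]),4))
E
python3 an.py
```

```text
foot n 5364 0.011595694552808344 [0.4956024  0.04289512 0.00702605] [0.63178762 0.18290687 0.016988  ]
L [0.55803374 0.17652555] 5.8983686736321514 74
R [0.56490025 0.04871727] 5.2884863358796474 65
B [0.50545613 0.09345123] 91.30430414245342 56
spig 1457 ((564.8272094726562, 116.81604766845703), (26.822582244873047, 24.107254028320312), 5.464284420013428) [0.5637213  0.11670609 0.10655428]
84 18 [0.5204 0.1208 0.1672] 0.0074
88 22 [0.5185 0.1207 0.1679] 0.0092
92 24 [0.5167 0.1205 0.169 ] 0.0099
96 24 [0.5149 0.1204 0.1693] 0.0098
100 24 [0.5132 0.1202 0.169 ] 0.0099
104 24 [0.5115 0.1201 0.169 ] 0.0098
108 22 [0.5097 0.1203 0.1689] 0.0095
112 23 [0.508  0.1199 0.1689] 0.0099
140 23 [0.4957 0.119  0.169 ] 0.0096
144 23 [0.494  0.1189 0.1694] 0.0096
148 23 [0.4922 0.1187 0.1692] 0.0096
152 23 [0.4905 0.1186 0.1692] 0.0096
156 21 [0.4887 0.1182 0.1692] 0.0092
160 22 [0.4869 0.1181 0.1691] 0.0093
164 22 [0.4851 0.1179 0.169 ] 0.0092
168 21 [0.4833 0.1177 0.1691] 0.0093
172 22 [0.4815 0.1176 0.169 ] 0.0093
176 22 [0.4797 0.1175 0.1691] 0.0094
180 24 [0.4777 0.1168 0.1681] 0.0111
184 25 [0.4759 0.1165 0.1685] 0.0111
```

Call:
send_rows:
  rows:
    - {"x":0,"y":0.0186,"z":0.02,"ax":0,"ay":0,"az":-0.009,"hand":0}
    - {"x":0,"y":0.0186,"z":0.09,"ax":0,"ay":0,"az":-0.009,"hand":0}
    - {"x":0,"y":0.0186,"z":0.149,"ax":0,"ay":0,"az":-0.009,"hand":0}
    - {"x":0.02,"y":0.0186,"z":0.149,"ax":0,"ay":0,"az":-0.009,"hand":0}
    - {"x":0.043,"y":0.0186,"z":0.149,"ax":0,"ay":0,"az":-0.009,"hand":0}

```text
time: 6.7
tool_pos: [0.4663, 0.1072, 0.0961]
orientation: [[0.996, 0.092, 0.001], [0.092, -0.996, -0.0], [0.001, 0.0, -1.0]]
wrist_force: [0.3, 0.5, -1.4]
width: 0.0171
```

```bash
cat > look.py <<'E'
import sys
from h import *
n=sys.argv[1]
s=monitor.observe();print('tcp',np.round(s['tool_pos'],4),'R',np.round(s['orientation'],4).tolist(),s['time'],round(s['width'],4),'F',np.round(s['wrist_force'],2),'M',np.round(s['moment'],3)); ci=imaging.camera_info('wrist')
p,d=imaging.get_image('wrist');cv2.imwrite(f'pics/{n}.png',p)
P=cloud('wrist',p,d,ci)
T=np.array(s['tool_pos']);R=np.array(s['orientation'])
t=(P-T)@R   # tool coords
# spigot top in tool coords
S=(P[...,2]>.100)&(P[...,2]<.113)&(P[...,0]>.53)&(P[...,0]<.62)&(abs(P[...,1]-.117)<.03)&(t[...,0]>.06)
S=cv2.morphologyEx(S.astype(np.uint8),cv2.MORPH_OPEN,np.ones((5,5)))>0
if S.sum()>50:
    q=t[S];print('spig n',S.sum(),'z',np.median(q[:,2]).round(4),'x',q[:,0].min().round(4),q[:,0].max().round(4))
    v,u=np.where(S)
    pr=[]
    for r in range(v.min()+3,v.max()-2,4):
        c=np.where(S[r])[0]
        if len(c)>10: pr.append((t[r,c,0].mean(),t[r,c[0],1],t[r,c[-1],1]))
    pr=np.array(pr); 
    for a in pr: print('  spig row x %.4f y %.4f %.4f mid %.4f'%(*a,(a[1]+a[2])/2))
M=(abs(t[...,1])<.02)&(t[...,0]>.036)&(t[...,0]<.082)&(t[...,2]<.007)&(t[...,2]>-.006)
for r in range(60,186,6):
    c=np.where(M[r])[0]; c=c[abs(c-258)<16]
    if len(c)>8: print('  pin row %d n %d x %.4f y %.4f..%.4f mid %.4f z %.4f'%(r,len(c),t[r,c,0].mean(),t[r,c,1].min(),t[r,c,1].max(),t[r,c,1].mean(),np.median(t[r,c,2])))
E
python3 look.py w3
```

```text
tcp [0.4663 0.1072 0.0961] R [[0.9957, 0.0924, 0.0007], [0.0924, -0.9957, -0.0001], [0.0007, 0.0001, -1.0]] 6.7 0.0171 F [ 0.26  0.49 -1.39] M [ 0.007  0.015 -0.045]
spig n 3768 z -0.0104 x 0.0856 0.1122
  spig row x 0.1105 y -0.0104 0.0111 mid 0.0004
  spig row x 0.1087 y -0.0125 0.0110 mid -0.0007
  spig row x 0.1068 y -0.0123 0.0111 mid -0.0006
  spig row x 0.1051 y -0.0119 0.0112 mid -0.0004
  spig row x 0.1034 y -0.0123 0.0114 mid -0.0005
  spig row x 0.1016 y -0.0124 0.0115 mid -0.0005
  spig row x 0.0999 y -0.0122 0.0115 mid -0.0004
  spig row x 0.0981 y -0.0122 0.0110 mid -0.0006
  spig row x 0.0964 y -0.0124 0.0110 mid -0.0007
  spig row x 0.0947 y -0.0123 0.0110 mid -0.0006
  spig row x 0.0931 y -0.0122 0.0115 mid -0.0004
  spig row x 0.0914 y -0.0121 0.0114 mid -0.0003
  spig row x 0.0897 y -0.0122 0.0114 mid -0.0004
  spig row x 0.0881 y -0.0123 0.0114 mid -0.0005
  spig row x 0.0865 y -0.0117 0.0114 mid -0.0002
  pin row 84 n 18 x 0.0776 y -0.0023..0.0051 mid 0.0014 z 0.0031
  pin row 90 n 22 x 0.0748 y -0.0037..0.0060 mid 0.0012 z 0.0024
  pin row 96 n 23 x 0.0721 y -0.0036..0.0064 mid 0.0015 z 0.0014
  pin row 102 n 24 x 0.0695 y -0.0036..0.0063 mid 0.0014 z 0.0017
  pin row 108 n 24 x 0.0669 y -0.0036..0.0064 mid 0.0014 z 0.0016
  pin row 114 n 14 x 0.0643 y -0.0036..0.0020 mid -0.0008 z 0.0018
  pin row 138 n 22 x 0.0538 y -0.0036..0.0060 mid 0.0012 z 0.0015
  pin row 144 n 23 x 0.0512 y -0.0036..0.0060 mid 0.0012 z 0.0013
  pin row 150 n 23 x 0.0485 y -0.0037..0.0060 mid 0.0012 z 0.0016
  pin row 156 n 22 x 0.0458 y -0.0037..0.0061 mid 0.0012 z 0.0015
  pin row 162 n 22 x 0.0431 y -0.0032..0.0060 mid 0.0014 z 0.0015
  pin row 168 n 22 x 0.0405 y -0.0033..0.0061 mid 0.0014 z 0.0013
  pin row 174 n 22 x 0.0377 y -0.0033..0.0061 mid 0.0014 z 0.0015
```

View pics/w3.png

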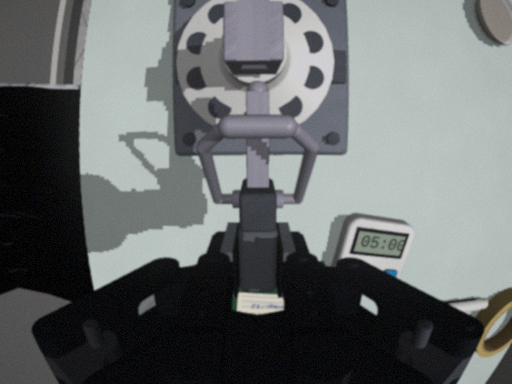

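Call:
send_rows:
  rows:
    - {"x":0,"y":-0.0033,"z":0,"ax":0,"ay":0,"az":0,"hand":0}
    - {"x":0,"y":-0.0033,"z":0,"ax":0,"ay":0,"az":0,"hand":0}
    - {"x":0.006,"y":-0.0033,"z":0,"ax":0,"ay":0,"az":0,"hand":0}
    - {"x":0.01,"y":-0.0033,"z":0,"ax":0,"ay":0,"az":0,"hand":0}
    - {"x":0.014,"y":-0.0033,"z":0,"ax":0,"ay":0,"az":0,"hand":0}

```text
time: 7.38
tool_pos: [0.4719, 0.1103, 0.0958]
orientation: [[0.996, 0.094, 0.0], [0.094, -0.996, 0.0], [0.0, -0.0, -1.0]]
wrist_force: [-0.1, -0.2, -1.1]
width: 0.0169
```

```bash
python3 look.py w4
```

```text
tcp [0.4719 0.1103 0.0958] R [[0.9956, 0.0939, 0.0001], [0.0939, -0.9956, 0.0], [0.0001, -0.0, -1.0]] 7.375 0.0169 F [-0.06 -0.17 -1.08] M [-0.055  0.01   0.012]
spig n 3757 z -0.0107 x 0.0799 0.1062
  spig row x 0.1046 y -0.0079 0.0141 mid 0.0031
  spig row x 0.1028 y -0.0094 0.0142 mid 0.0024
  spig row x 0.1010 y -0.0095 0.0142 mid 0.0024
  spig row x 0.0993 y -0.0094 0.0138 mid 0.0022
  spig row x 0.0976 y -0.0093 0.0136 mid 0.0021
  spig row x 0.0959 y -0.0074 0.0138 mid 0.0032
  spig row x 0.0942 y -0.0095 0.0136 mid 0.0021
  spig row x 0.0926 y -0.0093 0.0141 mid 0.0024
  spig row x 0.0909 y -0.0093 0.0141 mid 0.0024
  spig row x 0.0893 y -0.0093 0.0142 mid 0.0024
  spig row x 0.0876 y -0.0093 0.0141 mid 0.0024
  spig row x 0.0860 y -0.0095 0.0140 mid 0.0023
  spig row x 0.0844 y -0.0094 0.0141 mid 0.0024
  spig row x 0.0827 y -0.0094 0.0139 mid 0.0022
  spig row x 0.0811 y -0.0094 0.0137 mid 0.0021
  pin row 84 n 18 x 0.0776 y -0.0024..0.0051 mid 0.0014 z 0.0034
  pin row 90 n 23 x 0.0749 y -0.0037..0.0060 mid 0.0012 z 0.0026
  pin row 96 n 24 x 0.0722 y -0.0035..0.0064 mid 0.0014 z 0.0017
  pin row 102 n 24 x 0.0695 y -0.0036..0.0064 mid 0.0014 z 0.0014
  pin row 108 n 23 x 0.0669 y -0.0031..0.0064 mid 0.0016 z 0.0017
  pin row 114 n 22 x 0.0643 y -0.0036..0.0059 mid 0.0011 z 0.0016
  pin row 138 n 10 x 0.0538 y 0.0020..0.0060 mid 0.0040 z 0.0012
  pin row 144 n 23 x 0.0512 y -0.0036..0.0060 mid 0.0012 z 0.0014
  pin row 150 n 23 x 0.0485 y -0.0037..0.0060 mid 0.0012 z 0.0016
  pin row 156 n 23 x 0.0458 y -0.0037..0.0060 mid 0.0012 z 0.0017
  pin row 162 n 22 x 0.0431 y -0.0033..0.0061 mid 0.0014 z 0.0014
  pin row 168 n 22 x 0.0404 y -0.0033..0.0060 mid 0.0014 z 0.0013
  pin row 174 n 22 x 0.0377 y -0.0033..0.0061 mid 0.0014 z 0.0015
```

Call:
send_rows:
  rows:
    - {"x":0,"y":0.002,"z":0,"ax":0,"ay":0,"az":0,"hand":0}
    - {"x":0,"y":0.002,"z":0,"ax":0,"ay":0,"az":0,"hand":0}
    - {"x":0,"y":0.002,"z":0,"ax":0,"ay":0,"az":0,"hand":0}
    - {"x":0,"y":0.002,"z":0,"ax":0,"ay":0,"az":0,"hand":0}
    - {"x":0,"y":0.002,"z":0,"ax":0,"ay":0,"az":0,"hand":0}

```text
time: 8.05
tool_pos: [0.4718, 0.1093, 0.0958]
orientation: [[0.996, 0.094, -0.0], [0.094, -0.996, 0.0], [-0.0, -0.0, -1.0]]
wrist_force: [-0.1, 0.4, -1.2]
width: 0.0169
```

```bash
python3 look.py w5 | grep -v 'pin row'
```

```text
tcp [0.4718 0.1093 0.0958] R [[0.9956, 0.0939, -0.0], [0.0939, -0.9956, 0.0], [-0.0, -0.0, -1.0]] 8.05 0.0169 F [-0.09  0.4  -1.24] M [ 0.023  0.006 -0.029]
spig n 3794 z -0.0108 x 0.0799 0.1068
  spig row x 0.1050 y -0.0103 0.0132 mid 0.0014
  spig row x 0.1032 y -0.0102 0.0132 mid 0.0015
  spig row x 0.1015 y -0.0102 0.0131 mid 0.0014
  spig row x 0.0998 y -0.0102 0.0130 mid 0.0014
  spig row x 0.0980 y -0.0102 0.0129 mid 0.0014
  spig row x 0.0963 y -0.0106 0.0129 mid 0.0012
  spig row x 0.0947 y -0.0106 0.0131 mid 0.0012
  spig row x 0.0930 y -0.0101 0.0129 mid 0.0014
  spig row x 0.0914 y -0.0102 0.0129 mid 0.0014
  spig row x 0.0897 y -0.0104 0.0128 mid 0.0012
  spig row x 0.0880 y -0.0107 0.0133 mid 0.0013
  spig row x 0.0864 y -0.0106 0.0134 mid 0.0014
  spig row x 0.0848 y -0.0106 0.0135 mid 0.0014
  spig row x 0.0831 y -0.0105 0.0129 mid 0.0012
  spig row x 0.0815 y -0.0101 0.0129 mid 0.0014
```

Call:
send_rows:
  rows:
    - {"x":0.003,"y":0,"z":-0.0004,"ax":0,"ay":0,"az":0,"hand":0}
    - {"x":0.007,"y":0,"z":-0.0004,"ax":0,"ay":0,"az":0,"hand":0}
    - {"x":0.011,"y":0,"z":-0.0004,"ax":0,"ay":0,"az":0,"hand":0}
    - {"x":0.015,"y":0,"z":-0.0004,"ax":0,"ay":0,"az":0,"hand":0}
    - {"x":0.02,"y":0,"z":-0.0004,"ax":0,"ay":0,"az":0,"hand":0}

```text
time: 8.72
tool_pos: [0.4819, 0.1102, 0.096]
orientation: [[0.996, 0.094, -0.0], [0.094, -0.996, -0.0], [-0.0, 0.0, -1.0]]
wrist_force: [-0.2, 0.0, -1.5]
width: 0.017
```

```bash
python3 look.py w6
```

```text
tcp [0.4819 0.1102 0.096 ] R [[0.9956, 0.0937, -0.0001], [0.0937, -0.9956, -0.0], [-0.0001, 0.0, -1.0]] 8.725 0.017 F [-0.21  0.03 -1.47] M [-0.004  0.002 -0.02 ]
spig n 3862 z -0.0107 x 0.0702 0.0964
  spig row x 0.0947 y -0.0107 0.0131 mid 0.0012
  spig row x 0.0931 y -0.0107 0.0130 mid 0.0011
  spig row x 0.0914 y -0.0107 0.0129 mid 0.0011
  spig row x 0.0897 y -0.0105 0.0130 mid 0.0013
  spig row x 0.0881 y -0.0105 0.0129 mid 0.0012
  spig row x 0.0864 y -0.0106 0.0128 mid 0.0011
  spig row x 0.0848 y -0.0097 0.0129 mid 0.0016
  spig row x 0.0832 y -0.0108 0.0129 mid 0.0011
  spig row x 0.0816 y -0.0105 0.0129 mid 0.0012
  spig row x 0.0800 y -0.0102 0.0129 mid 0.0013
  spig row x 0.0784 y -0.0102 0.0129 mid 0.0013
  spig row x 0.0768 y -0.0107 0.0129 mid 0.0011
  spig row x 0.0752 y -0.0107 0.0135 mid 0.0014
  spig row x 0.0736 y -0.0107 0.0134 mid 0.0014
  spig row x 0.0720 y -0.0106 0.0129 mid 0.0011
  pin row 102 n 24 x 0.0696 y -0.0036..0.0064 mid 0.0014 z 0.0017
  pin row 108 n 24 x 0.0670 y -0.0036..0.0063 mid 0.0014 z 0.0016
  pin row 114 n 22 x 0.0643 y -0.0036..0.0059 mid 0.0013 z 0.0014
  pin row 138 n 9 x 0.0538 y 0.0025..0.0059 mid 0.0042 z 0.0015
  pin row 144 n 23 x 0.0512 y -0.0037..0.0060 mid 0.0011 z 0.0014
  pin row 150 n 23 x 0.0485 y -0.0037..0.0060 mid 0.0011 z 0.0016
  pin row 156 n 23 x 0.0459 y -0.0037..0.0060 mid 0.0011 z 0.0014
  pin row 162 n 22 x 0.0432 y -0.0033..0.0060 mid 0.0014 z 0.0017
  pin row 168 n 22 x 0.0404 y -0.0033..0.0060 mid 0.0014 z 0.0016
  pin row 174 n 22 x 0.0377 y -0.0033..0.0061 mid 0.0014 z 0.0017
```

Call:
send_rows:
  rows:
    - {"x":0.01,"y":0,"z":0,"ax":0,"ay":0,"az":0,"hand":0}
    - {"x":0.022,"y":0,"z":0,"ax":0,"ay":0,"az":0,"hand":0}
    - {"x":0.034,"y":0,"z":0,"ax":0,"ay":0,"az":0,"hand":0}
    - {"x":0.046,"y":0,"z":0,"ax":0,"ay":0,"az":0,"hand":0}
    - {"x":0.056,"y":0,"z":0,"ax":0,"ay":0,"az":0,"hand":0}

```text
time: 9.4
tool_pos: [0.5101, 0.1129, 0.096]
orientation: [[0.996, 0.094, 0.0], [0.094, -0.996, 0.0], [0.0, -0.0, -1.0]]
wrist_force: [-1.1, -0.1, -1.5]
width: 0.0175
```

```bash
python3 look.py w7
```

```text
tcp [0.5101 0.1129 0.096 ] R [[0.9956, 0.0937, 0.0001], [0.0937, -0.9956, 0.0], [0.0001, -0.0, -1.0]] 9.4 0.0175 F [-1.08 -0.06 -1.5 ] M [ 0.064 -0.028 -0.02 ]
spig n 523 z -0.0106 x 0.0644 0.0677
  spig row x 0.0665 y -0.0102 0.0130 mid 0.0014
  pin row 84 n 18 x 0.0777 y -0.0024..0.0052 mid 0.0014 z 0.0034
  pin row 90 n 23 x 0.0749 y -0.0037..0.0060 mid 0.0012 z 0.0024
  pin row 96 n 24 x 0.0722 y -0.0036..0.0063 mid 0.0014 z 0.0015
  pin row 102 n 24 x 0.0696 y -0.0036..0.0064 mid 0.0014 z 0.0015
  pin row 174 n 22 x 0.0377 y -0.0033..0.0061 mid 0.0014 z 0.0017
```

View pics/w7.png

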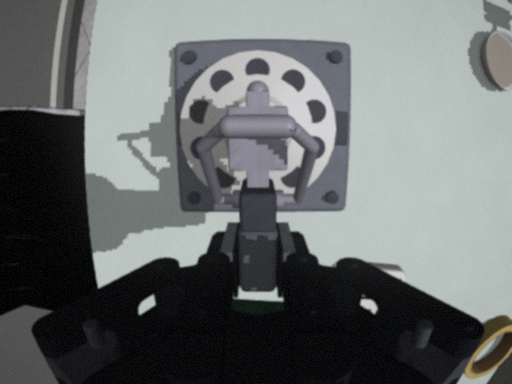

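Call:
send_rows:
  rows:
    - {"x":0.006,"y":0,"z":0,"ax":0,"ay":0,"az":0,"hand":0}
    - {"x":0.01,"y":0,"z":0,"ax":0,"ay":0,"az":0,"hand":0}
    - {"x":0.013,"y":0,"z":0,"ax":0,"ay":0,"az":0,"hand":0}
    - {"x":0.015,"y":0,"z":0,"ax":0,"ay":0,"az":0,"hand":0}
    - {"x":0.016,"y":0,"z":0,"ax":0,"ay":0,"az":0,"hand":0}

```text
time: 10.07
tool_pos: [0.5176, 0.1136, 0.096]
orientation: [[0.996, 0.094, -0.0], [0.094, -0.996, -0.0], [-0.0, 0.0, -1.0]]
wrist_force: [-0.9, -0.7, -1.0]
width: 0.0171
```

```bash
python3 look.py w8
```

```text
tcp [0.5176 0.1136 0.096 ] R [[0.9956, 0.0938, -0.0001], [0.0938, -0.9956, -0.0], [-0.0001, 0.0, -1.0]] 10.075 0.0171 F [-0.89 -0.7  -0.98] M [0.058 0.019 0.033]
  pin row 84 n 18 x 0.0776 y -0.0024..0.0051 mid 0.0014 z 0.0029
  pin row 90 n 23 x 0.0749 y -0.0038..0.0060 mid 0.0011 z 0.0028
  pin row 96 n 24 x 0.0722 y -0.0036..0.0063 mid 0.0014 z 0.0017
  pin row 102 n 24 x 0.0696 y -0.0036..0.0064 mid 0.0014 z 0.0016
  pin row 108 n 24 x 0.0669 y -0.0036..0.0063 mid 0.0014 z 0.0015
  pin row 114 n 23 x 0.0643 y -0.0036..0.0059 mid 0.0012 z 0.0015
```

Now 0.4 mm steps until contact.

Call:
send_rows:
  rows:
    - {"x":0.0006,"y":0,"z":0,"ax":0,"ay":0,"az":0,"hand":0}
    - {"x":0.0012,"y":0,"z":0,"ax":0,"ay":0,"az":0,"hand":0}
    - {"x":0.0018,"y":0,"z":0,"ax":0,"ay":0,"az":0,"hand":0}
    - {"x":0.002,"y":0,"z":0,"ax":0,"ay":0,"az":0,"hand":0}
    - {"x":0.002,"y":0,"z":0,"ax":0,"ay":0,"az":0,"hand":0}

```text
time: 10.75
tool_pos: [0.5186, 0.1137, 0.096]
orientation: [[0.996, 0.094, -0.0], [0.094, -0.996, -0.0], [-0.0, 0.0, -1.0]]
wrist_force: [-0.8, -0.3, -0.7]
width: 0.0174
```

Call:
send_rows:
  rows:
    - {"x":0.0006,"y":0,"z":0,"ax":0,"ay":0,"az":0,"hand":0}
    - {"x":0.0012,"y":0,"z":0,"ax":0,"ay":0,"az":0,"hand":0}
    - {"x":0.0018,"y":0,"z":0,"ax":0,"ay":0,"az":0,"hand":0}
    - {"x":0.002,"y":0,"z":0,"ax":0,"ay":0,"az":0,"hand":0}
    - {"x":0.002,"y":0,"z":0,"ax":0,"ay":0,"az":0,"hand":0}

```text
time: 11.38
tool_pos: [0.5196, 0.1138, 0.096]
orientation: [[0.996, 0.094, -0.0], [0.094, -0.996, 0.0], [-0.0, -0.0, -1.0]]
wrist_force: [0.1, 0.3, -2.0]
width: 0.0172
```

Call:
send_rows:
  rows:
    - {"x":0.0006,"y":0,"z":0,"ax":0,"ay":0,"az":0,"hand":0}
    - {"x":0.0012,"y":0,"z":0,"ax":0,"ay":0,"az":0,"hand":0}
    - {"x":0.0018,"y":0,"z":0,"ax":0,"ay":0,"az":0,"hand":0}
    - {"x":0.002,"y":0,"z":0,"ax":0,"ay":0,"az":0,"hand":0}
    - {"x":0.002,"y":0,"z":0,"ax":0,"ay":0,"az":0,"hand":0}

```text
time: 12.0
tool_pos: [0.5201, 0.1138, 0.0959]
orientation: [[0.996, 0.094, -0.001], [0.094, -0.996, -0.0], [-0.001, 0.0, -1.0]]
wrist_force: [-0.9, 0.4, -0.2]
width: 0.0174
```

```bash
python3 look.py w9|head -1
python3 - <<'E'
from h import *
p,d=imaging.get_image('side');cv2.imwrite('pics/s9.png',cv2.resize(p[170:280,160:290],None,fx=6,fy=5.4,interpolation=cv2.INTER_CUBIC))
p=cv2.imread('pics/w9.png');cv2.imwrite('pics/w9c.png',cv2.resize(p[80:300,180:340],None,fx=4,fy=2.7,interpolation=cv2.INTER_CUBIC))
E
```

```text
tcp [0.5201 0.1138 0.0959] R [[0.9956, 0.0938, -0.0009], [0.0938, -0.9956, -0.0003], [-0.0009, 0.0002, -1.0]] 12.0 0.0174 F [-0.91  0.37 -0.16] M [-0.021  0.344  0.016]
```

View pics/s9.png

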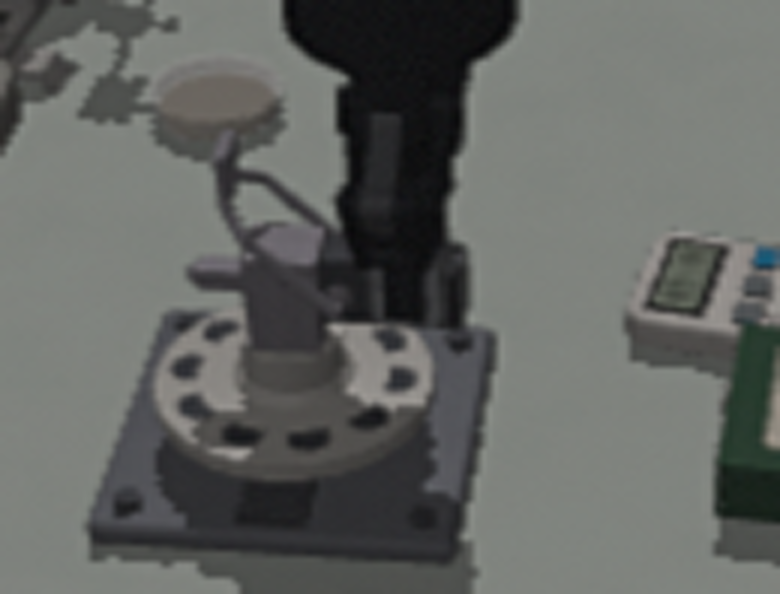

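View pics/w9c.png

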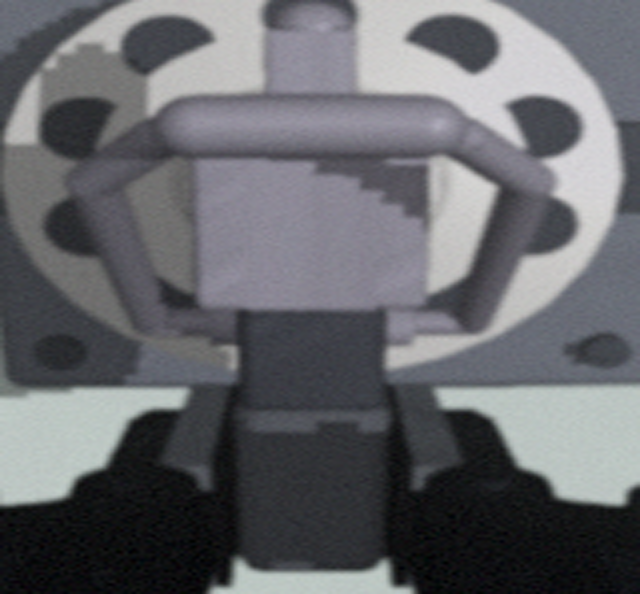

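Call:
send_rows:
  rows:
    - {"x":0.0008,"y":0,"z":0,"ax":0,"ay":0,"az":0,"hand":0}
    - {"x":0.0016,"y":0,"z":0,"ax":0,"ay":0,"az":0,"hand":0}
    - {"x":0.002,"y":0,"z":0,"ax":0,"ay":0,"az":0,"hand":0}
    - {"x":0.002,"y":0,"z":0,"ax":0,"ay":0,"az":0,"hand":0}
    - {"x":0.002,"y":0,"z":0,"ax":0,"ay":0,"az":0,"hand":0}

```text
time: 12.72
tool_pos: [0.5202, 0.1137, 0.0958]
orientation: [[0.996, 0.094, -0.003], [0.094, -0.996, -0.001], [-0.003, 0.001, -1.0]]
wrist_force: [-6.1, -0.0, 2.0]
width: 0.0166
```

Run:
```python
from h import *
s=monitor.observe();print(s['tool_pos'],s['wrist_force'],s['moment'],s['orientation'])
```

```text
[0.52016101 0.11374088 0.09575013] [-6.13292486e+00 -2.06083750e-03  2.03299619e+00] [0.02492947 0.95454797 0.04259517] [[ 9.95566854e-01  9.40175255e-02 -2.70996000e-03]
 [ 9.40157223e-02 -9.95570403e-01 -7.85545170e-04]
 [-2.77181098e-03  5.27283887e-04 -9.99996020e-01]]
```

Call:
send_rows:
  rows:
    - {"x":-0.002,"y":0,"z":0,"ax":0,"ay":0,"az":0,"hand":0}
    - {"x":-0.0025,"y":0,"z":0,"ax":0,"ay":0,"az":0,"hand":0}
    - {"x":-0.0025,"y":0,"z":0,"ax":0,"ay":0,"az":0,"hand":0.25}
    - {"x":-0.0025,"y":0,"z":0,"ax":0,"ay":0,"az":0,"hand":0.35}
    - {"x":-0.0025,"y":0,"z":0,"ax":0,"ay":0,"az":0,"hand":0.5}

```text
time: 13.35
tool_pos: [0.5217, 0.114, 0.0964]
orientation: [[0.996, 0.093, 0.002], [0.093, -0.996, 0.001], [0.002, -0.0, -1.0]]
wrist_force: [1.7, 0.5, -0.1]
width: 0.0425
```

Call:
send_rows:
  rows:
    - {"x":0,"y":0,"z":-0.01,"ax":0,"ay":0,"az":0,"hand":0.5}
    - {"x":0,"y":0,"z":-0.06,"ax":0,"ay":0,"az":0,"hand":0.5}
    - {"x":0,"y":0,"z":-0.13,"ax":0,"ay":0,"az":0,"hand":0.5}
    - {"x":0,"y":0,"z":-0.2,"ax":0,"ay":0,"az":0,"hand":0.3}
    - {"x":0,"y":0,"z":-0.26,"ax":0,"ay":0,"az":0,"hand":0}

```text
time: 13.98
tool_pos: [0.5206, 0.1139, 0.2278]
orientation: [[0.996, 0.094, 0.002], [0.094, -0.996, 0.0], [0.002, -0.0, -1.0]]
wrist_force: [-0.5, -0.4, 0.1]
width: 0.0084
```

Run:
```python
from h import *
s=monitor.observe();print(np.round(s['tool_pos'],4),s['width'],s['wrist_force'])
p,d=imaging.get_image('side');cv2.imwrite('pics/s10.png',cv2.resize(p[170:280,160:290],None,fx=6,fy=5.4,interpolation=cv2.INTER_CUBIC))
np.save('s10.npy',d)
ci=imaging.camera_info('wrist');p,d=imaging.get_image('wrist');cv2.imwrite('pics/w10.png',p);np.save('w10.npy',d)
P=cloud('wrist',p,d,ci);np.save('w10P.npy',P)
for n in ('ring_tab','pin_shoulder'):
  for c in ('wrist','side'):
    for m in imaging.masks_of(c,n)[:1]:
        print(n,c,m['confidence'],np.array(m['location'])*[512,384],m['pixels'].sum())
```

```text
[0.5206 0.1139 0.2278] 0.008379320785195439 [-0.47694069 -0.43906284  0.06621768]
ring_tab wrist 0.75 [255.3856 129.1008] 856
pin_shoulder wrist 0.7 [257.3824 159.7056] 2093
pin_shoulder side 0.94 [219.392  224.6016] 643
```

View pics/s10.png

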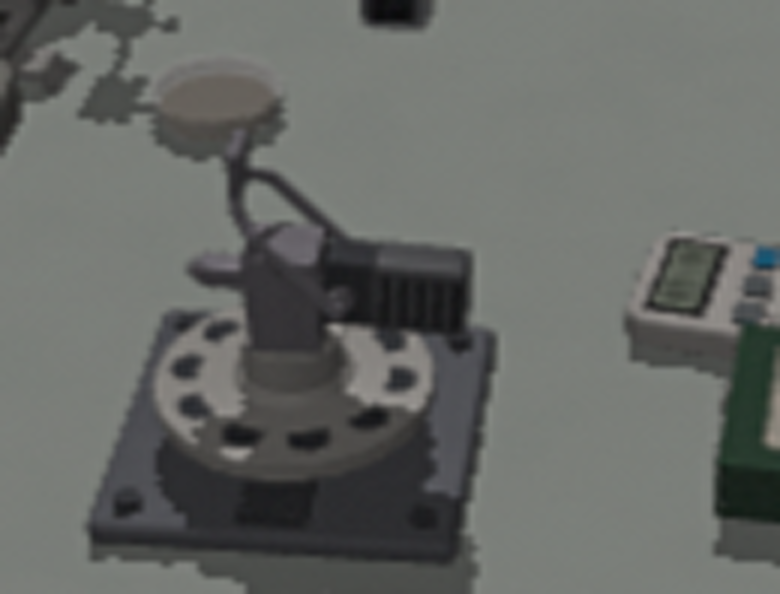

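View pics/w10.png

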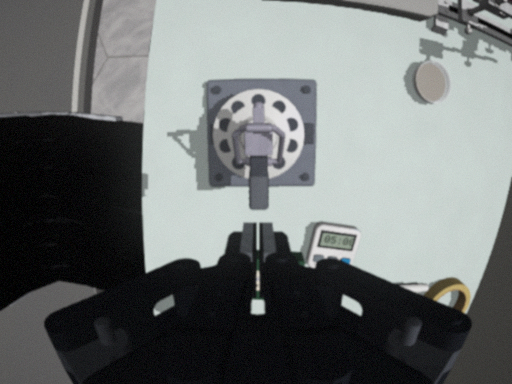

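Run:
```python
from h import *
P=np.load('w10P.npy');piv=np.array([.5461,.1161,.089]);u=np.array([.9956,.094,0]);n=np.array([-.094,.9956,0])
q=P.reshape(-1,3)-piv; q=np.stack([q@u,q@n,q[:,2]],1)
k=(abs(q[:,1])<.03)&(q[:,0]>-.06)&(q[:,0]<.06)&(q[:,2]>.015)
q=q[k];print(len(q))
for z in np.arange(.016,.07,.004):
    a=q[(q[:,2]>=z)&(q[:,2]<z+.004)]
    if len(a): print(round(z,3),len(a),a.min(0).round(4),a.max(0).round(4),a.mean(0).round(4))
P=cloud('side',None,np.load('s10.npy'));q=P.reshape(-1,3)-piv; q=np.stack([q@u,q@n,q[:,2]],1)
k=(abs(q[:,1])<.03)&(q[:,0]>-.06)&(q[:,0]<.06)&(q[:,2]>.03);q=q[k];print('side',len(q),q[q[:,2]>.055].mean(0),q.max(0))
```

```text
28874
0.016 744 [-0.0156 -0.0224  0.016 ] [0.0266 0.0198 0.02  ] [ 0.0148 -0.0013  0.0176]
0.02 40 [ 0.0105 -0.0229  0.02  ] [0.0156 0.0202 0.024 ] [0.013  0.0005 0.022 ]
0.024 38 [ 0.0136 -0.0225  0.024 ] [0.0188 0.0198 0.0279] [ 0.0161 -0.0023  0.026 ]
0.028 48 [ 0.0165 -0.0228  0.0282] [0.0226 0.0203 0.0319] [ 0.0195 -0.0018  0.0301]
0.032 52 [ 0.0194 -0.0225  0.0322] [0.0267 0.0205 0.036 ] [ 0.0232 -0.0005  0.0344]
0.036 72 [ 0.0237 -0.0215  0.0361] [0.0309 0.0188 0.04  ] [ 0.0265 -0.0003  0.0381]
0.04 95 [ 0.0263 -0.0188  0.0401] [0.0341 0.0161 0.044 ] [ 0.0299 -0.0012  0.042 ]
0.044 21 [ 0.0296 -0.0124  0.044 ] [0.0343 0.0104 0.0474] [ 0.0337 -0.0024  0.0449]
0.06 114 [ 0.0291 -0.0108  0.0611] [0.0341 0.0088 0.064 ] [ 0.0315 -0.0005  0.0632]
0.064 103 [ 0.0292 -0.01    0.064 ] [0.0341 0.008  0.0662] [ 0.0317 -0.0017  0.0646]
side 2373 [-0.03123435  0.01906099  0.29665212] [0.03337669 0.02998977 0.42277617]
```

Call:
send_rows:
  rows:
    - {"x":0.06,"y":0,"z":0,"ax":0,"ay":0,"az":0,"hand":0}
    - {"x":0.123,"y":0,"z":0,"ax":0,"ay":0,"az":0,"hand":0}
    - {"x":0.123,"y":0,"z":0.05,"ax":0,"ay":0,"az":0,"hand":0}
    - {"x":0.123,"y":0,"z":0.09,"ax":0,"ay":0,"az":0,"hand":0}
    - {"x":0.123,"y":0,"z":0.105,"ax":0,"ay":0,"az":0,"hand":0}

```text
time: 14.9
tool_pos: [0.5799, 0.1191, 0.1709]
orientation: [[0.996, 0.094, -0.005], [0.094, -0.996, -0.001], [-0.005, 0.001, -1.0]]
wrist_force: [-0.8, -0.6, 0.2]
width: 0.0004
```

```bash
cat > lk.py <<'E'
import sys
from h import *
n=sys.argv[1]
s=monitor.observe();print('tcp',np.round(s['tool_pos'],4),s['time'],'F',np.round(s['wrist_force'],2),'M',np.round(s['moment'],3),round(s['width'],4))
T=np.array(s['tool_pos']);T[2]-=.014;piv=np.array([.5461,.1161,.089]);d=T-piv;print('tip u %.4f n %.4f z %.4f'%(d@[.9956,.094,0],d@[-.094,.9956,0],d[2]))
a,_=imaging.get_image('side');b,_=imaging.get_image('wrist')
a=cv2.resize(a[160:270,150:260],(590,590),interpolation=cv2.INTER_CUBIC)
cv2.imwrite(f'pics/{n}.png',a);cv2.imwrite(f'pics/{n}w.png',b)
E
python3 lk.py t1
```

```text
tcp [0.5799 0.1191 0.1709] 14.9 F [-0.77 -0.57  0.22] M [-0.014  0.002  0.028] 0.0004
tip u 0.0340 n -0.0001 z 0.0679
```

View pics/t1.png

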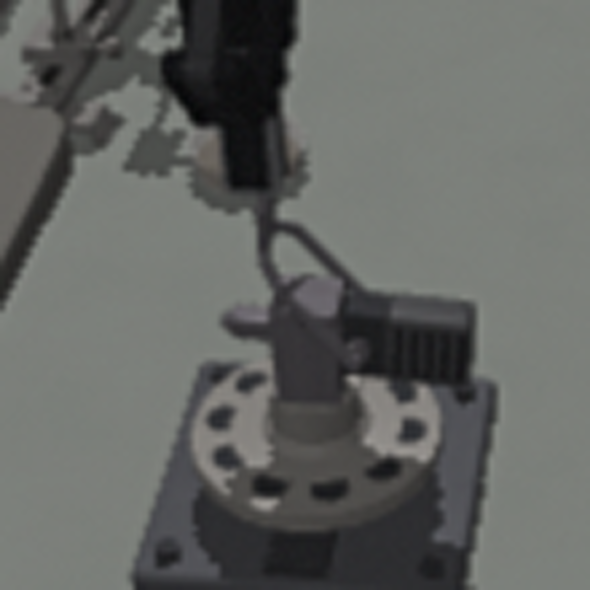

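View pics/t1w.png

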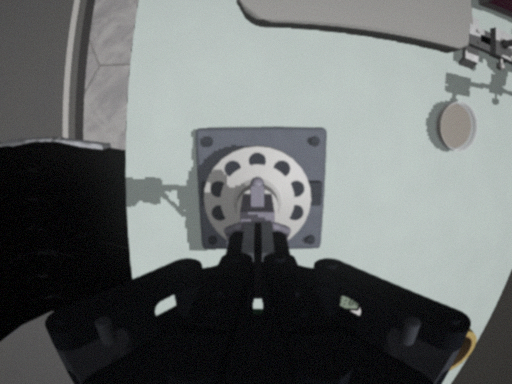

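Call:
send_rows:
  rows:
    - {"x":0.014,"y":0,"z":0.012,"ax":0,"ay":0,"az":0,"hand":0}
    - {"x":0.026,"y":0,"z":0.021,"ax":0,"ay":0,"az":0,"hand":0}
    - {"x":0.037,"y":0,"z":0.031,"ax":0,"ay":0,"az":0,"hand":0}
    - {"x":0.046,"y":0,"z":0.041,"ax":0,"ay":0,"az":0,"hand":0}
    - {"x":0.05,"y":0,"z":0.046,"ax":0,"ay":0,"az":0,"hand":0}

```text
time: 15.62
tool_pos: [0.6067, 0.1219, 0.1501]
orientation: [[0.996, 0.094, -0.0], [0.094, -0.996, -0.0], [-0.0, 0.0, -1.0]]
wrist_force: [0.3, 0.3, -0.2]
width: 0.0001
```

```bash
python3 lk.py t2
```

```text
tcp [0.6067 0.1219 0.1501] 15.625 F [ 0.34  0.3  -0.23] M [-0.002 -0.02  -0.031] 0.0001
tip u 0.0609 n 0.0001 z 0.0471
```

View pics/t2.png

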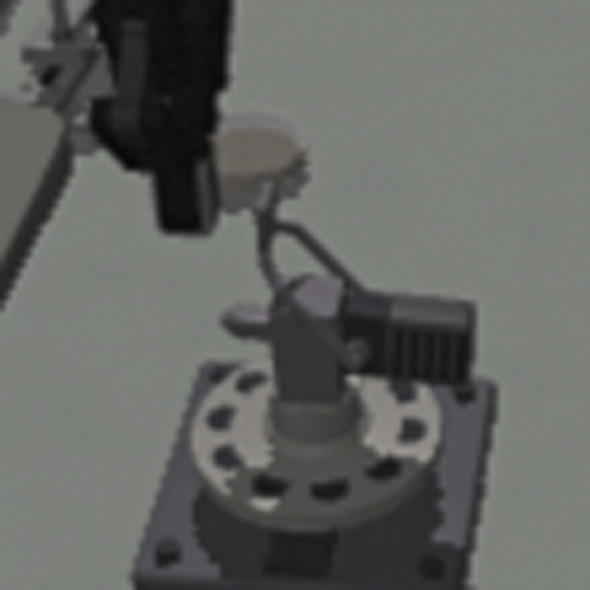

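Call:
send_rows:
  rows:
    - {"x":0,"y":0,"z":-0.088,"ax":0,"ay":0,"az":0,"hand":0}
    - {"x":-0.02,"y":0,"z":-0.088,"ax":0,"ay":0,"az":0,"hand":0}
    - {"x":-0.055,"y":0,"z":-0.088,"ax":0,"ay":0,"az":0,"hand":0}
    - {"x":-0.055,"y":0,"z":-0.06,"ax":0,"ay":0,"az":0,"hand":0}
    - {"x":-0.055,"y":0,"z":-0.038,"ax":0,"ay":0,"az":0,"hand":0}

```text
time: 16.35
tool_pos: [0.5789, 0.1192, 0.1681]
orientation: [[0.996, 0.094, -0.001], [0.094, -0.996, -0.0], [-0.001, 0.0, -1.0]]
wrist_force: [0.5, -0.3, -1.1]
width: 0.0001
```

Call:
send_rows:
  rows:
    - {"x":0.002,"y":0,"z":0.004,"ax":0,"ay":0,"az":0,"hand":0}
    - {"x":0.004,"y":0,"z":0.008,"ax":0,"ay":0,"az":0,"hand":0}
    - {"x":0.007,"y":0,"z":0.012,"ax":0,"ay":0,"az":0,"hand":0}
    - {"x":0.01,"y":0,"z":0.016,"ax":0,"ay":0,"az":0,"hand":0}
    - {"x":0.01,"y":0,"z":0.016,"ax":0,"ay":0,"az":0,"hand":0}

```text
time: 16.98
tool_pos: [0.5842, 0.1198, 0.1615]
orientation: [[0.996, 0.094, 0.0], [0.094, -0.996, 0.0], [0.0, -0.0, -1.0]]
wrist_force: [0.5, 1.5, 1.0]
width: 0.0001
```

```bash
python3 lk.py t3
```

```text
tcp [0.5842 0.1198 0.1615] 16.975 F [0.49 1.53 0.96] M [-0.045 -0.041  0.013] 0.0001
tip u 0.0383 n 0.0001 z 0.0585
```

View pics/t3.png

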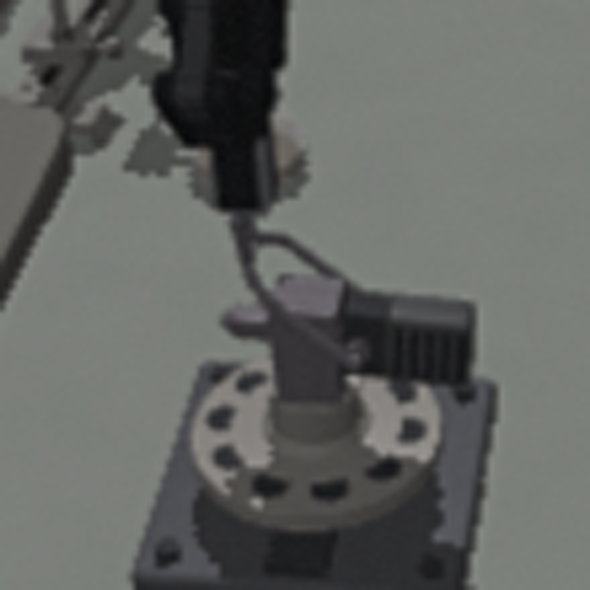

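Call:
send_rows:
  rows:
    - {"x":0.018,"y":0,"z":0.013,"ax":0,"ay":0,"az":0,"hand":0}
    - {"x":0.03,"y":0,"z":0.023,"ax":0,"ay":0,"az":0,"hand":0}
    - {"x":0.039,"y":0,"z":0.034,"ax":0,"ay":0,"az":0,"hand":0}
    - {"x":0.046,"y":0,"z":0.045,"ax":0,"ay":0,"az":0,"hand":0}
    - {"x":0.051,"y":0,"z":0.052,"ax":0,"ay":0,"az":0,"hand":0}

```text
time: 17.7
tool_pos: [0.6094, 0.1222, 0.1349]
orientation: [[0.996, 0.094, -0.001], [0.094, -0.996, -0.0], [-0.001, 0.0, -1.0]]
wrist_force: [0.6, -0.2, 0.2]
width: -0.0002
```

```bash
python3 lk.py t4
```

```text
tcp [0.6094 0.1222 0.1349] 17.7 F [ 0.63 -0.16  0.16] M [-0.021  0.083 -0.019] -0.0002
tip u 0.0636 n 0.0001 z 0.0319
```

View pics/t4.png

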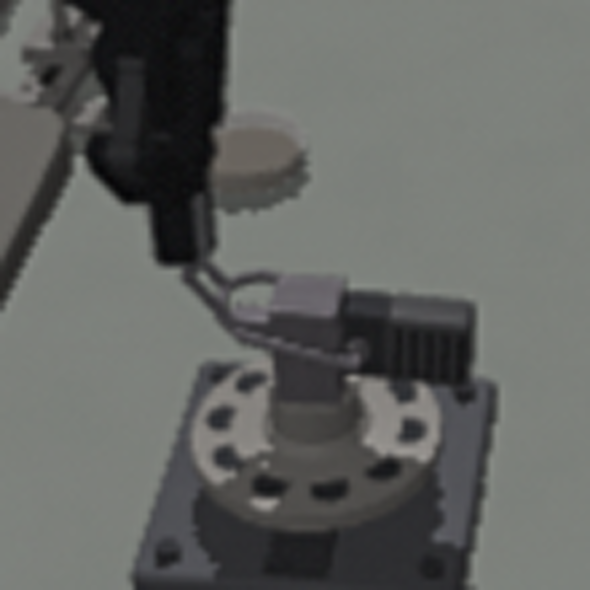

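Call:
send_rows:
  rows:
    - {"x":0.002,"y":0,"z":0.003,"ax":0,"ay":0,"az":0,"hand":0}
    - {"x":0.004,"y":0,"z":0.006,"ax":0,"ay":0,"az":0,"hand":0}
    - {"x":0.006,"y":0,"z":0.009,"ax":0,"ay":0,"az":0,"hand":0}
    - {"x":0.007,"y":0,"z":0.012,"ax":0,"ay":0,"az":0,"hand":0}
    - {"x":0.008,"y":0,"z":0.014,"ax":0,"ay":0,"az":0,"hand":0}

```text
time: 18.42
tool_pos: [0.6135, 0.1226, 0.1284]
orientation: [[0.996, 0.094, 0.0], [0.094, -0.996, 0.0], [0.0, -0.0, -1.0]]
wrist_force: [0.3, 0.8, 1.1]
width: 0.0001
```

Call:
send_rows:
  rows:
    - {"x":0.001,"y":0,"z":0.002,"ax":0,"ay":0,"az":0,"hand":0}
    - {"x":0.001,"y":0,"z":0.004,"ax":0,"ay":0,"az":0,"hand":0}
    - {"x":0.001,"y":0,"z":0.006,"ax":0,"ay":0,"az":0,"hand":0}
    - {"x":0.001,"y":0,"z":0.008,"ax":0,"ay":0,"az":0,"hand":0}
    - {"x":0.001,"y":0,"z":0.008,"ax":0,"ay":0,"az":0,"hand":0}

```text
time: 19.05
tool_pos: [0.6142, 0.1227, 0.1246]
orientation: [[0.996, 0.094, 0.0], [0.094, -0.996, 0.0], [0.0, -0.0, -1.0]]
wrist_force: [0.2, 0.1, 2.0]
width: -0.0002
```

```bash
python3 lk.py t5
```

```text
tcp [0.6142 0.1227 0.1246] 19.05 F [0.22 0.07 1.95] M [ 0.034 -0.063  0.056] -0.0002
tip u 0.0684 n 0.0002 z 0.0216
```

View pics/t5.png

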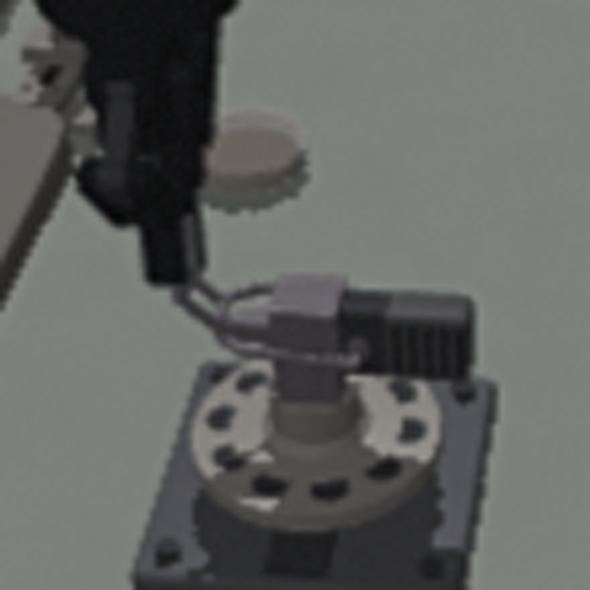

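Call:
send_rows:
  rows:
    - {"x":0.001,"y":0,"z":0.002,"ax":0,"ay":0,"az":0,"hand":0}
    - {"x":0.001,"y":0,"z":0.003,"ax":0,"ay":0,"az":0,"hand":0}
    - {"x":0.001,"y":0,"z":0.004,"ax":0,"ay":0,"az":0,"hand":0}
    - {"x":0.001,"y":0,"z":0.005,"ax":0,"ay":0,"az":0,"hand":0}
    - {"x":0.001,"y":0,"z":0.006,"ax":0,"ay":0,"az":0,"hand":0}

```text
time: 19.77
tool_pos: [0.6152, 0.1229, 0.122]
orientation: [[0.996, 0.094, 0.002], [0.094, -0.996, 0.0], [0.002, -0.0, -1.0]]
wrist_force: [1.9, -0.2, 4.8]
width: -0.0002
```

Call:
send_rows:
  rows:
    - {"x":0,"y":0,"z":0.001,"ax":0,"ay":0,"az":0,"hand":0}
    - {"x":0,"y":0,"z":0.002,"ax":0,"ay":0,"az":0,"hand":0}
    - {"x":0,"y":0,"z":0.003,"ax":0,"ay":0,"az":0,"hand":0}
    - {"x":0,"y":0,"z":0.004,"ax":0,"ay":0,"az":0,"hand":0}
    - {"x":0,"y":0,"z":0.005,"ax":0,"ay":0,"az":0,"hand":0}

```text
time: 20.4
tool_pos: [0.6141, 0.1226, 0.1187]
orientation: [[0.996, 0.094, -0.001], [0.094, -0.996, -0.0], [-0.001, 0.0, -1.0]]
wrist_force: [0.8, 1.0, 3.2]
width: 0.0001
```

Call:
send_rows:
  rows:
    - {"x":0,"y":0,"z":0.001,"ax":0,"ay":0,"az":0,"hand":0}
    - {"x":0,"y":0,"z":0.002,"ax":0,"ay":0,"az":0,"hand":0}
    - {"x":0,"y":0,"z":0.003,"ax":0,"ay":0,"az":0,"hand":0}
    - {"x":0,"y":0,"z":0.004,"ax":0,"ay":0,"az":0,"hand":0}
    - {"x":0,"y":0,"z":0.005,"ax":0,"ay":0,"az":0,"hand":0}

```text
time: 21.02
tool_pos: [0.6136, 0.1225, 0.1161]
orientation: [[0.996, 0.094, -0.002], [0.094, -0.996, -0.001], [-0.002, 0.0, -1.0]]
wrist_force: [0.4, -0.6, 0.6]
width: -0.0001
```

```bash
python3 lk.py t6
```

```text
tcp [0.6136 0.1225 0.1161] 21.025 F [ 0.4  -0.63  0.61] M [-0.035  0.     0.014] -0.0001
tip u 0.0678 n 0.0000 z 0.0131
```

View pics/t6.png

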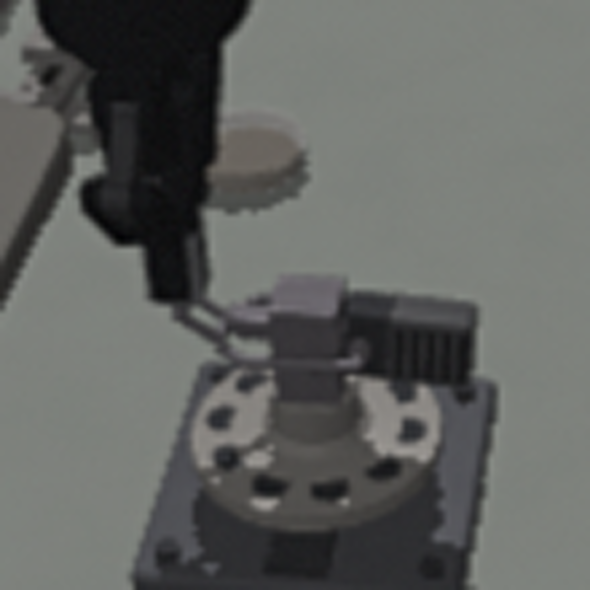

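Call:
send_rows:
  rows:
    - {"x":0,"y":0,"z":-0.01,"ax":0,"ay":0,"az":0,"hand":0}
    - {"x":0,"y":0,"z":-0.05,"ax":0,"ay":0,"az":0,"hand":0}
    - {"x":0,"y":0,"z":-0.12,"ax":0,"ay":0,"az":0,"hand":0}
    - {"x":-0.04,"y":0,"z":-0.2,"ax":0,"ay":0,"az":0,"hand":0}
    - {"x":-0.1,"y":0,"z":-0.22,"ax":0,"ay":0,"az":0,"hand":0}

```text
time: 21.75
tool_pos: [0.567, 0.1188, 0.2309]
orientation: [[0.996, 0.093, 0.008], [0.093, -0.996, 0.002], [0.008, -0.001, -1.0]]
wrist_force: [-0.6, 0.9, -0.2]
width: -0.0001
```

```bash
python3 lk.py t7
python3 - <<'E'
from h import *
ci=imaging.camera_info('wrist');p,d=imaging.get_image('wrist');P=cloud('wrist',p,d,ci)
piv=np.array([.5461,.1161,.090]);u=np.array([.9956,.094,0]);n=np.array([-.094,.9956,0])
q=P-piv;q=np.stack([q@u,q@n,q[...,2]],-1)
for lo in np.arange(-.05,.085,.005):
    a=q[(q[...,0]>=lo)&(q[...,0]<lo+.005)&(abs(q[...,1])<.028)&(q[...,2]>-.026)&(q[...,2]<.08)]
    if len(a): 
        m=a[abs(a[:,1]+.001)<.004]; sd=a[(abs(a[:,1]+.001)>.013)&(abs(a[:,1]+.001)<.022)]
        print(round(lo,3),len(a),'mid top',m[:,2].max().round(4) if len(m) else None,np.median(m[:,2]).round(4) if len(m) else None,'side',(np.percentile(sd[:,2],[50,95]).round(4) if len(sd) else None))
cv2.imwrite('pics/t7c.png',cv2.resize(p[100:300,170:340],(680,600),interpolation=cv2.INTER_CUBIC))
E
```

```text
tcp [0.567  0.1188 0.2309] 21.75 F [-0.58  0.89 -0.24] M [0.025 0.067 0.021] -0.0001
tip u 0.0211 n 0.0007 z 0.1279
-0.02 39 mid top 0.0143 0.0133 side None
-0.015 94 mid top 0.0148 0.0136 side None
-0.01 97 mid top 0.0159 0.0142 side None
-0.005 217 mid top 0.0158 0.0145 side [0.0003 0.0018]
-0.0 186 mid top 0.0166 0.0142 side [0.0002 0.0015]
0.005 167 mid top 0.0182 0.0165 side [0.0001 0.0011]
0.01 203 mid top 0.0181 0.0163 side [-0.0002  0.0012]
0.015 209 mid top 0.0176 0.0166 side [-0.0004  0.0005]
0.02 217 mid top 0.0178 0.0165 side [-0.0005  0.001 ]
0.025 198 mid top 0.0179 0.0166 side [-0.0008  0.0008]
0.03 304 mid top 0.0177 0.0124 side [-0.0007  0.0004]
0.035 129 mid top 0.007 0.0055 side [-0.001   0.0004]
0.04 126 mid top 0.0077 0.006 side [-0.001   0.0003]
0.045 153 mid top 0.0073 0.0053 side [-0.0011 -0.0002]
0.05 143 mid top 0.0055 -0.0002 side [-0.0019 -0.0015]
0.055 70 mid top -0.0019 -0.0031 side None
0.06 61 mid top None None side None
0.065 136 mid top 0.0118 0.0103 side None
0.07 20 mid top 0.0099 0.0093 side None
```

View pics/t7.png

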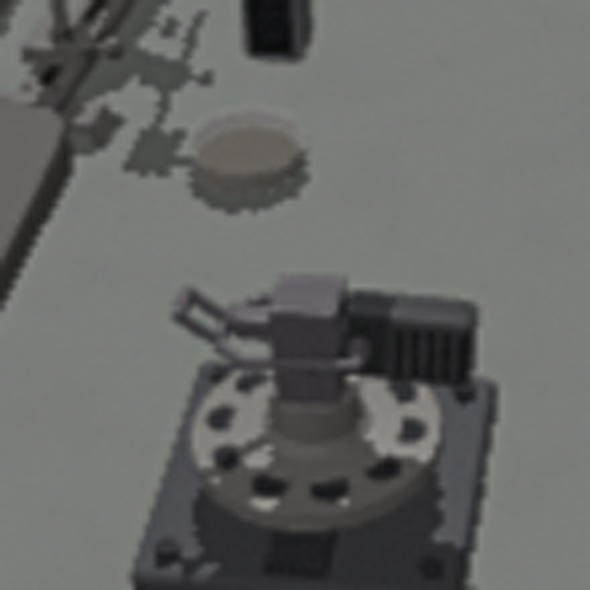

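View pics/t7c.png

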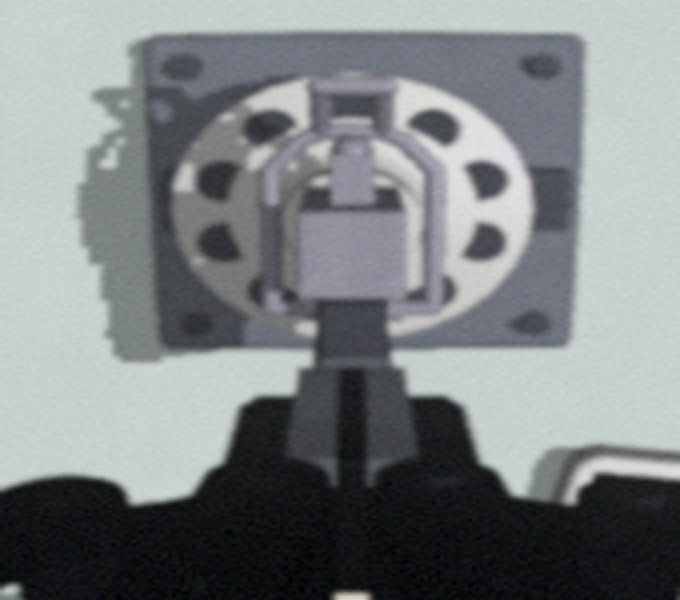

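Call:
send_rows:
  rows:
    - {"x":0,"y":0,"z":-0.05,"ax":0,"ay":0,"az":0,"hand":0}
    - {"x":-0.05,"y":0.02,"z":-0.15,"ax":0,"ay":0,"az":0,"hand":0}
    - {"x":-0.12,"y":0.1,"z":-0.2,"ax":0,"ay":0,"az":0,"hand":0}
    - {"x":-0.12,"y":0.2,"z":-0.2,"ax":0,"ay":0,"az":0,"hand":0}
    - {"x":-0.12,"y":0.2,"z":-0.2,"ax":0,"ay":0,"az":0,"hand":0}

```text
time: 22.52
tool_pos: [0.515, 0.0078, 0.3273]
orientation: [[0.996, 0.085, 0.002], [0.085, -0.996, -0.002], [0.002, 0.002, -1.0]]
wrist_force: [-0.3, 0.9, 0.0]
width: 0.0001
```

Run:
```python
from h import *
s=monitor.observe();print(s['tool_pos'],s['time'],s['wrist_force'])
piv=np.array([.5461,.1161,.090]);u=np.array([.9956,.094,0]);n=np.array([-.094,.9956,0])
p,d=imaging.get_image('side');cv2.imwrite('pics/s20.png',p)
t,dt=imaging.get_image('top');cv2.imwrite('pics/top20.png',t)
for nm,D in (('released',np.load('s10.npy')),('now',d)):
    q=cloud('side',None,D)-piv;q=np.stack([q@u,q@n,q[...,2]],-1)
    a=q[(abs(q[...,1])<.012)&(abs(q[...,2])<.022)&(q[...,0]<.0)&(q[...,0]>-.07)]
    b=q[(abs(q[...,1])<.02)&(q[...,2]<.022)&(q[...,2]>.013)&(q[...,0]<.05)&(q[...,0]>.0)]
    c=q[(abs(q[...,1])<.006)&(abs(q[...,2])<.012)&(q[...,0]>.036)&(q[...,0]<.08)]
    print(nm,'grip rear u',np.percentile(a[:,0],[1,5]),'spig',np.percentile(b[:,0],[2,98]),'nose',np.percentile(c[:,0],[95,99]) if len(c) else None)
```

```text
[0.5150494  0.00776465 0.32733033] 22.525 [-0.29974107  0.92913109  0.02907844]
released grip rear u [-0.04535455 -0.04411905] spig [0.0009727  0.03052555] nose [0.0499343  0.05025898]
now grip rear u [-0.04583047 -0.0442631 ] spig [0.00144835 0.03057877] nose [0.06675415 0.06835993]
```

View pics/s20.png

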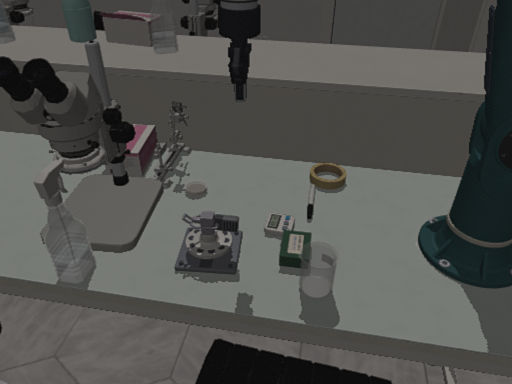

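Call:
send_rows:
  rows:
    - {"x":-0.05,"y":-0.05,"z":0,"ax":0,"ay":0,"az":0,"hand":0}
    - {"x":-0.112,"y":-0.14,"z":0,"ax":0,"ay":0,"az":0,"hand":0}
    - {"x":-0.112,"y":-0.218,"z":0.04,"ax":0,"ay":0,"az":0,"hand":0}
    - {"x":-0.112,"y":-0.218,"z":0.08,"ax":0,"ay":0,"az":0,"hand":0}
    - {"x":-0.112,"y":-0.218,"z":0.08,"ax":0,"ay":0,"az":0,"hand":0}

```text
time: 23.25
tool_pos: [0.4471, 0.1177, 0.2852]
orientation: [[0.995, 0.098, -0.004], [0.098, -0.995, -0.0], [-0.004, 0.0, -1.0]]
wrist_force: [0.0, 0.1, 0.1]
width: -0.0003
```

Run:
```python
from h import *
s=monitor.observe();print(s['tool_pos'],s['time'])
piv=np.array([.5461,.1161,.090]);u=np.array([.9956,.094,0]);n=np.array([-.094,.9956,0])
ci=imaging.camera_info('wrist');p,d=imaging.get_image('wrist');P=cloud('wrist',p,d,ci);cv2.imwrite('pics/w20.png',p)
q=P-piv;q=np.stack([q@u,q@n,q[...,2]],-1)
mid=(abs(q[...,1]+.001)<.005)
a=q[mid&(abs(q[...,2]-.014)<.008)&(q[...,0]>-.06)&(q[...,0]<.05)]
h=np.histogram(a[:,0],np.arange(-.05,.045,.0025))
for e,c in zip(h[1],h[0]):
    z=a[(a[:,0]>=e)&(a[:,0]<e+.0025),2]
    if c: print(round(e,4),c,z.mean().round(4))
print('rear',a[:,0].min(),'spig far',a[a[:,2]>.013][:,0].max())
m=(abs(q[...,2])<.03)&(abs(q[...,1])<.03)&(q[...,0]>-.07)&(q[...,0]<.09)
v,c=np.where(m);print(v.min(),v.max(),c.min(),c.max())
cr=p[max(v.min()-5,0):v.max()+5,c.min()-5:c.max()+5];f=min(780/cr.shape[1],580/cr.shape[0]);cv2.imwrite('pics/w20c.png',cv2.resize(cr,None,fx=f,fy=f,interpolation=cv2.INTER_CUBIC))
```

```text
[0.44711634 0.11771594 0.28523108] 23.25
-0.0475 9 0.0114
-0.045 19 0.0122
-0.0425 26 0.0125
-0.04 17 0.0124
-0.0375 27 0.0125
-0.035 18 0.0126
-0.0325 18 0.013
-0.03 27 0.0132
-0.0275 18 0.0133
-0.025 27 0.0132
-0.0225 18 0.0135
-0.02 18 0.0136
-0.0175 27 0.0138
-0.015 18 0.0135
-0.0125 26 0.0141
-0.01 21 0.0142
-0.0075 20 0.0145
-0.005 30 0.0144
-0.0025 20 0.0143
0.0 25 0.0147
0.0025 15 0.0135
0.005 29 0.0166
0.0075 21 0.0163
0.01 21 0.0168
0.0125 29 0.0165
0.015 20 0.0166
0.0175 23 0.0167
0.02 27 0.0167
0.0225 20 0.0166
0.025 25 0.0168
0.0275 24 0.0166
0.03 11 0.0164
0.0325 1 0.0061
0.035 7 0.0066
0.0375 4 0.0066
0.04 9 0.0067
rear -0.04567709225962332 spig far 0.031047868402270085
17 123 248 288
```

View pics/w20c.png

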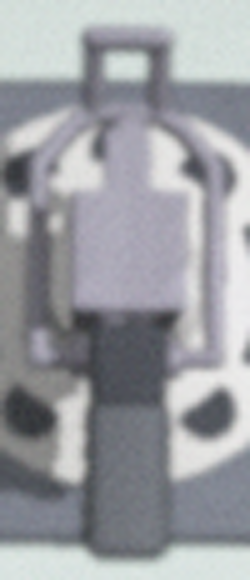

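```bash
python3 -c "
from station import workorder
print(workorder.hand_in())"
```

```text
the job is handed in; nothing more can be done
None
```

The linch pin is through the spigot and its ring is snapped shut under the nose. I handed the job in at about 23 s, with the arm clear and touching nothing. `hand_in` gives no verdict.

- **Finding the hole:** the wrist camera put the spigot about 4 mm to the side of its nominal mark. I lined the pin up on it and the pin slid in with no measurable side force.
- **Pushing home:** the head stopped against the spigot at about 6 N, and I released it there.
- **Closing the ring:** on my first swing the fingertips passed in front of the tab without moving the ring. On the second pass the ring went over the top. The press peaked at about 5 N in the readings, then the force dropped to near zero at the snap.

**Last checks:**
- **Ring:** it stays down with nothing touching it. The bar is about 6 mm below the pin's axis at the nose, which matches the expected -0.1 rad.
- **Pin seating:** the pin droops by about 0.05 rad as described. The camera shows a gap of roughly 1 mm at the top edge of the shoulder, which this droop would explain. I did not push it again to confirm.
- **Rest of the table:** nothing else was touched, and everything looked in place in the last side view.

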